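# Load the press driver under the bench press

## Robot

A 6-joint arm with a two-finger parallel gripper is mounted at the origin on the work surface. World frame = base frame: x ahead of the robot, y to its left, z up, the work surface at z = 0. Lengths are in m, angles in degrees, forces in N, time in s.
With the tool pointing down it reaches from about 0.15 to 0.775 m from the base axis. Payload 6.1 kg.
Tool frame: the origin (TCP) lies midway between the tips of the shut fingers; the grasp point (between the pads) lies 19 mm behind it (bot.pinch_z is the z of the grasp point in the tool frame, in m); z points along the fingers, y is the line along which they close (so a half turn about z gives the same grasp; the last joint's range is limited). The gripper opens to 85 mm and grips with 20 to 120 N. Pads are 22 mm wide; open, the fingers measure 114 mm over their backs; the gripper's body (76 mm by 85 mm) begins 54 mm behind the grasp point. The pads swing forward as they close: fully open they stand 13 mm farther back than shut.
Start: joints at [68.812, 7.208, -2.269, 80.523, 0, 90], TCP at [0.19, 0.489, 0.231] pointing down, gripper open.
Joint ranges: [-155.77, 155.77], [-54.66, 111.73], [-72.52, 77.12], [-102.08, 115.82], [-83.92, 84.16], [-180, 180]. Speed limits (degrees/s): [136.94, 136.94, 172.46, 180, 180, 180].

## Interface

Orientations are given as [roll, pitch, yaw] about the fixed x, y, z axes, in that order (R = Rz(yaw) Ry(pitch) Rx(roll)).
In Python, from cell import bot gives the robot as it stands.
- The arm moves only by the tool play_rows, never from a script. Its arguments are lists of equal length, an entry for each row: "travel": the shift along the tool's x, y, z in m, a list of three; "roll": the turn about the tool's z in rad; "jaw": the closure in counts, from 0 (fully open) to 255 (shut). In form: {"travel": [[x, y, z], ...], "roll": [roll, ...], "jaw": [jaw, ...]}. A call has exactly 10 rows; each row is the pose to reach, as a shift and turn from the pose commanded when the call began, along the tool's axes at that moment; what a row does not reach only later rows make up. A row lasts 1/10 s, in which the tool goes at most 50 mm and 8.59 degrees, less where a joint would pass 70% of its speed; a pose out of reach is approached as far as the arm can. A call with a gripper value outside its range is refused whole. The fingers move at their own pace and stop on an object; "squeeze" is the grip in N (left out, the last holds). Time passes only in rows, so rows that repeat a pose let the fingers close, or fill a call up. It gives the time, the measured TCP pose, the force, the opening and the grip force at its end, in the units of the state.
- bot.sense(): the state, without advancing time (a new reading comes with each control period).
- bot.capture(name): name is "side" or "top"; returns a dict with "color" (384x512x3 uint8, red, green, blue), "fovy" (degrees; the focal length in pixels is half the picture's height over the tangent of half this angle, whatever the lens; pixels are square), "cx", "cy" (the principal point, pixels), "dist" ([k1, k2, p1, p2, k3] as OpenCV has them; the pictures are not rectified), "rvec" (rotation vector, rad) and "tvec" (3), from world to camera coordinates, as OpenCV has them. Camera axes: x right, y down, z forward; pixel columns grow to the right and rows downward; lengths in m; the calibration is good to about 2 mm. A picture is of the moment at which its call begins. There is no depth.
- bot.close_job(): hands the job in; it is judged then, once.
The state is a dict: "time_s": time; "q": joint angles; "joint_vel": joint speeds; "tau": joint torques, N m; "ee_pos": TCP position; "tcp_rot": TCP orientation; "contact_force": force on the tool from outside, world axes, zero at the start; "moment": the same for the moment, N m; "grip_width": finger opening in m; "finger_force": force on a finger pad.
Only numpy, scipy, OpenCV 4.12 (cv2) and the standard library are available. Lean on these libraries where they do the work, as an engineer would, in place of code of your own. Each camera call takes 0.05 s, during which the arm holds its last target. There are 200 camera calls.

## Task

Pull the long driver with the blue band out of its snug pocket in the black case and stand it, nose down, in the bore of the sleeve on the blue bench press, fully home and upright, then let go of it. The pressing foot hangs too low for it to go straight in, so start it into the bore at a slant, straighten it under the foot, and lower it gently to the bottom without dropping it. Leave the other drivers and the things on the bench where they are.

Things in the scene. Friction and masses are not known exactly. Their poses are not given: they have to be found in the camera images.
- driver: The long driver: round steel bar, 200 mm long, 20 mm diameter, about 0.42 kg, blue band 8 to 40 mm below its flat top. The lowest 7 mm, the nose, tapers to a 14 mm flat. Origin: centre of the nose's flat end; z along the bar to the top. It starts upright, nose down, in one of the case's three pockets (which one varies), nose 12 mm and top 212 mm above the bench.
- driver_top (a point): Centre of the driver's flat top, 200 mm along the bar from the nose.
- case: Black plastic case fixed to the bench, 90 x 240 x 72 mm high; origin: centre of its underside, z up, yaw up to 0.3 rad. Three 23 mm square pockets at y = -70, 0, +70 mm, floors 12 mm above the bench. In each an orange sprung pad on the -x side grips the bar with about 6 N; drawing the long driver 60 mm straight up frees it and takes 10 to 20 N (small wiggles help).
- press: Blue bench press, fixed; nothing on it moves. Origin on the bench under the bore's axis, z up, yaw up to 0.3 rad. Base plate 30 mm thick, x -75 to 75, y -70 to 200 mm. Its one column stands at y = 130 to 200 mm, 75 mm wide in x: open towards -x, +x and -y. Its head, 70 mm wide in x, y -35 to 165 mm, begins 400 mm above the bench. The sleeve with the bore stands on the base.
- bore_mouth (a point): Centre of the bore at the rim of the aluminium sleeve (56 mm outside diameter), 112 mm above the bench, z up. The bore is vertical and stepped: 42 mm diameter for the upper 50 mm, narrowing over the next 6 mm to a 22 mm seat bore for the lowest 26 mm; 82 mm deep in all. A driver that is home stands 118 mm out of the rim.
- bore_seat (a point): Centre of the floor of the bore, 82 mm below the rim, 30 mm above the bench: where the centre of the driver's nose ends. z up.
- foot_face (a point): Centre of the underside of the fixed pressing foot, a round disc of 50 mm diameter, 25 mm thick, on a 30 mm square ram. On the bore's axis, 266 mm above the bench: 154 mm above the sleeve's rim.
- stub_a: Bystander: short brass driver, 90 mm long, 20 mm diameter, red band, upright in another pocket of the case. Origin at its lower end.
- stub_b: Bystander: short dark steel driver, 100 mm long, 20 mm diameter, yellow band, upright in another pocket of the case. Origin at its lower end.
- spray_can: Bystander: red spray can, 66 mm diameter, 190 mm high, standing. Origin at the centre of its base.
- bolt_jar: Bystander: glass jar with a black cap, 70 mm diameter, 85 mm high, standing. Origin at the centre of its base.
- wrench: Bystander: steel wrench, 190 mm long, lying flat along its x.
- screwdriver: Bystander: red-handled screwdriver, 220 mm long, lying along its x.
- ujoint: Bystander: steel universal-joint cross, 100 x 100 x 32 mm, lying flat. Origin under its centre.
Mind the look-alikes: they are no part of the job. Of the things that look like the driver, the largest one is meant.

How it is judged (in metres and radians):
On the way, in this order (a step that is already met when the one before it is completed fails the run):
1. the long driver is out of its pocket (z of driver in the frame of case above 0.08 m), for 0.1 s.
2. the nose is at least 20 mm inside the bore with the driver still at a slant (over 7 degrees) (horizontal distance between driver and bore_mouth below 0.021 m and z of driver in the frame of bore_mouth below -0.02 m and angle between driver's own z axis and vertical above 0.12 rad), for 0.1 s.
At the end, for the whole second after the job is handed in: The long driver stands nose down in the sleeve's bore, its nose within 5 mm of the bore's floor and 4 mm of its axis, its top upmost and within 25 mm of the axis, within 7 degrees of upright, at rest and released (z of driver in the frame of bore_seat below 0.005 m and horizontal distance between driver and bore_seat below 0.004 m and horizontal distance between driver_top and bore_seat below 0.025 m and height (world z) of driver_top above 0.2 m and angle between driver's own z axis and vertical below 0.12 rad and linear speed of driver below 0.02 m/s and contact force between the fingers and driver below 0.1 N); the robot touches nothing.
It fails at once if the driver was dropped: faster than 0.4 m/s inside the bore (horizontal distance between driver and bore_mouth below 0.021 m and z of driver in the frame of bore_mouth below 0 m and linear speed of driver above 0.4 m/s).
It fails at once if a bystander (another driver or a thing on the bench) was moved by more than 40 mm (distance of any of stub_a, stub_b, spray_can, bolt_jar, wrench, screwdriver, ujoint from where it was at the start of the episode above 0.04 m).
It also fails if it takes over 45 s, if anything falls off the work surface, if the arm or the gripper's body presses on something with over 40 N, if the wrist force passes 120 N, or if a joint passes its speed limit or range.

## Working session

There is one attempt and no reset: what is moved stays moved. The work goes in short steps, Python scripts to look and compute and a tool call to move; the robot and the scene stay as the last step left them, time stands still between calls to the robot, and variables do not carry over. Pictures are saved under pics/ and viewed, at most 10 in all, crops included, and the job is handed in when it is done.

Besides the shell and the picture viewer there is one more tool, called by a JSON object that holds its "fn" and its "kwargs", one argument or row to a line. play_rows: Moves the arm, as the interface text tells. Its arguments: {"type":"object","properties":{"travel":{"type":"array"},"roll":{"type":"array"},"jaw":{"type":"array"},"squeeze":{"type":"number"}},"required":["travel","roll","jaw"]}

```bash
ls; mkdir -p pics; python3 - <<'E'
from cell import bot
import cv2,pickle
for n in("side","top"):
    c=bot.capture(n); pickle.dump(c,open(n+".pkl","wb"))
    cv2.imwrite(f"pics/{n}0.png",cv2.resize(c["color"][...,::-1],(800,600),interpolation=cv2.INTER_CUBIC))
    print(n,{k:v for k,v in c.items() if k!="color"})
print(bot.sense(),bot.pinch_z)
E
```

```text
pics
side {'fovy': 55.49776588030115, 'cx': 251.98021702193472, 'cy': 193.83582565512955, 'dist': array([0.03560823, 0.        , 0.        , 0.        , 0.        ]), 'rvec': array([ 2.31130203, -0.55695289,  0.20021913]), 'tvec': array([-0.56242917,  0.23419626,  0.87933487])}
top {'fovy': 43.43255796574579, 'cx': 254.63217929601632, 'cy': 191.87327011020437, 'dist': array([-0.01532054,  0.        ,  0.        ,  0.        ,  0.        ]), 'rvec': array([ 2.15537664, -2.187904  ,  0.08801166]), 'tvec': array([-0.10707779,  0.57104727,  1.53409781])}
{'time_s': 0.1, 'q': array([ 6.88136733e+01,  7.23770074e+00, -2.31912236e+00,  8.05252200e+01,
        7.55011483e-04,  9.00016314e+01]), 'joint_vel': array([-0.00142001, -0.1453385 ,  0.1729085 , -0.01773113, -0.04111458,
        0.03219483]), 'tau': array([-1.70021973e-03, -4.36907852e+01,  3.53604805e+01,  1.37440598e-02,
       -3.35401501e-04,  1.05318058e-06]), 'ee_pos': array([0.18959919, 0.48917288, 0.23061934]), 'tcp_rot': array([-1.79917957e+02, -7.52674661e-04,  1.58812041e+02]), 'contact_force': array([0.14840575, 0.41281176, 0.20387529]), 'moment': array([ 0.06566488, -0.01654468, -0.06107827]), 'finger_force': 0.0, 'grip_width': 0.08517469072799601} -0.0187
```

View pics/side0.png

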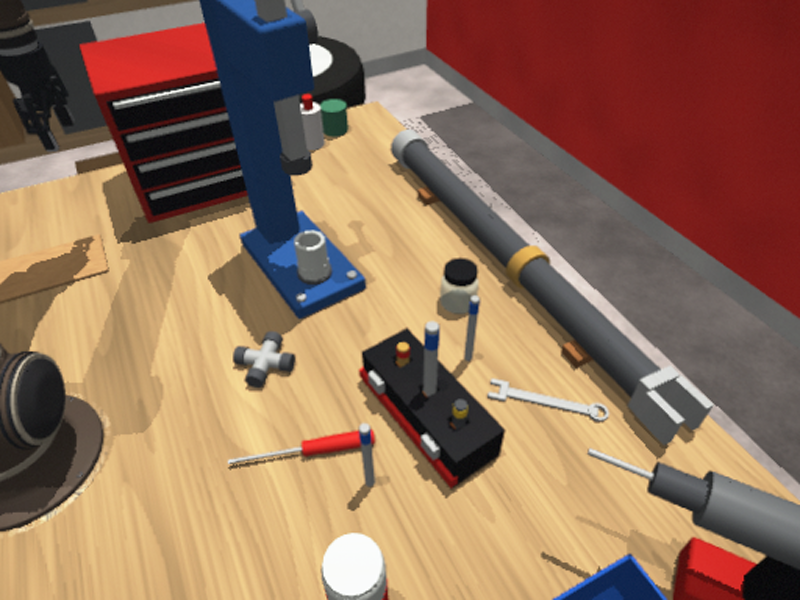

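View pics/top0.png

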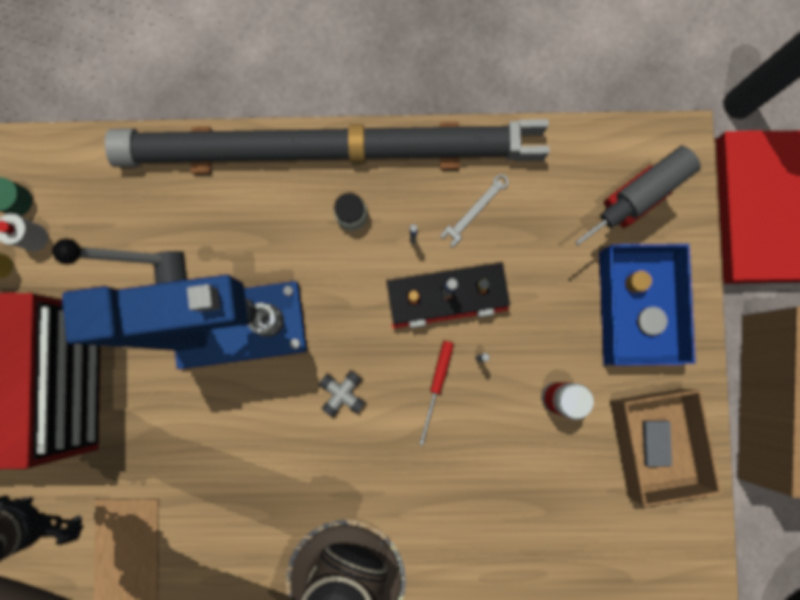

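```bash
cat > h.py <<'E'
import cv2,pickle,numpy as np
from scipy.spatial.transform import Rotation as R
def cam(c):
    f=192/np.tan(np.radians(c["fovy"]/2)); K=np.array([[f,0,c["cx"]],[0,f,c["cy"]],[0,0,1]])
    return K,np.array(c["dist"]),np.array(c["rvec"]),np.array(c["tvec"])
def ray(c,uv):
    K,d,r,t=cam(c); n=cv2.undistortPoints(np.array([[uv]],float),K,d)[0,0]
    M=cv2.Rodrigues(r)[0]; return -M.T@t, M.T@np.array([n[0],n[1],1])
def at_z(c,uv,z):
    o,d=ray(c,uv); return o+d*(z-o[2])/d[2]
def proj(c,P):
    K,d,r,t=cam(c); return cv2.projectPoints(np.array(P,float).reshape(-1,1,3),r,t,K,d)[0][:,0]
def crop(c,x,y,w,h,s,name):
    cv2.imwrite(name,cv2.resize(c["color"][y:y+h,x:x+w,::-1],None,fx=s,fy=s,interpolation=cv2.INTER_CUBIC))
def load(n): return pickle.load(open(n+".pkl","rb"))
E
python3 - <<'E'
from h import *
crop(load("side"),150,135,200,180,3.3,"pics/s1.png")
crop(load("top"),110,170-55,230,140,3.4,"pics/t1.png")
E
```

```text
(no output)
```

View pics/s1.png

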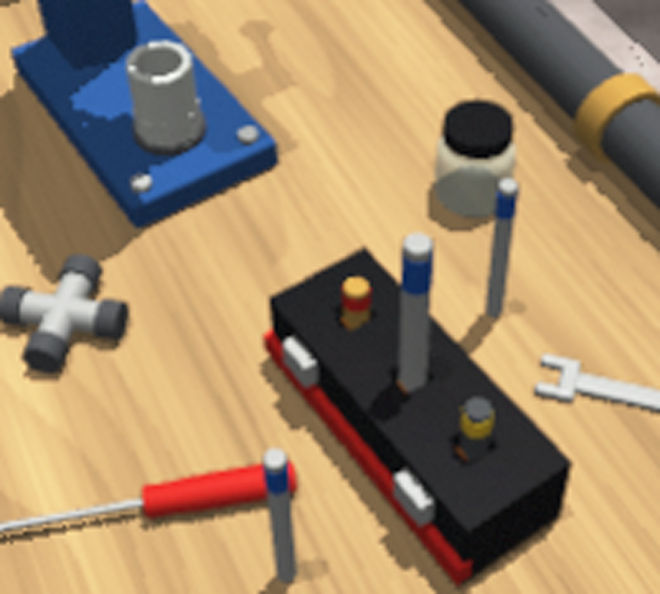

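View pics/t1.png

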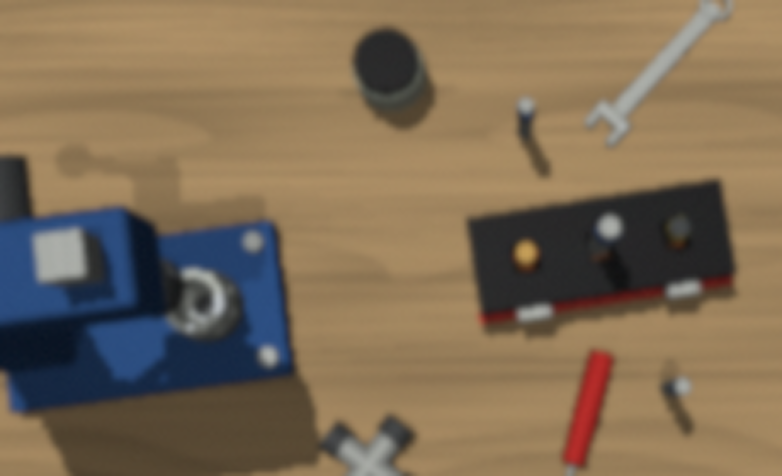

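Blue-banded candidates in the side crop: the driver in the middle pocket (418,245), and two free-standing thin pins at (508,187) and (275,458). The middle-pocket one is clearly the thickest and longest, so it is the driver. The bore rim is centred at about (161,62) in the side crop and (200,298) in the top crop.

```bash
python3 - <<'E'
from h import *
s,t=load("side"),load("top")
S=lambda u,v,z:at_z(s,(150+(u+.5)/3.3-.5,135+(v+.5)/3.3-.5),z)[:2].round(4)
T=lambda u,v,z:at_z(t,(110+(u+.5)/3.4-.5,115+(v+.5)/3.4-.5),z)[:2].round(4)
print("drv",S(418,242,.212),T(610,228,.212))
print("rim",S(161,62,.112),T(200,298,.112))
print("caseS",[S(*p,.072) for p in((365,250),(272,298),(470,530),(568,463))])
print("caseT",[T(*p,.072) for p in((468,220),(720,182),(735,272),(482,315))])
print("baseT",[T(*p,.03) for p in((273,225),(293,372),(10,410))])
print("baseS",[S(*p,.03) for p in((276,148),(140,212),(15,52))])
print("stubs",S(356,288,.102),S(480,408,.112),"pins",S(508,186,.12),S(275,458,.1), T(526,104,.1),T(682,386,.1))
print("can,jar",at_z(t,(574*.64,402*.64),.19),T(386,62,.085),S(478,125,.085))
print("head",at_z(t,(240*.64,278*.64),.4), at_z(t,(247*.64,325*.64),.4))
E
```

```text
drv [ 0.5823 -0.217 ] [ 0.5802 -0.2155]
rim [0.5339 0.1493] [0.5337 0.1473]
caseS [array([ 0.6065, -0.0967]), array([ 0.5212, -0.1071]), array([ 0.5548, -0.342 ]), array([ 0.6388, -0.3296])]
caseT [array([ 0.605 , -0.0935]), array([ 0.6368, -0.3272]), array([ 0.553 , -0.3388]), array([ 0.5169, -0.1052])]
baseT [array([0.608 , 0.0931]), array([0.4681, 0.0746]), array([0.4362, 0.3425])]
baseS [array([0.6094, 0.0839]), array([0.4719, 0.0657]), array([0.4378, 0.3306])]
stubs [ 0.5712 -0.1504] [ 0.5929 -0.2872] pins [ 0.7149 -0.1272] [ 0.4592 -0.2524] [ 0.7076 -0.1485] [ 0.4487 -0.2844]
can,jar [ 0.36230277 -0.43575867  0.19      ] [ 0.7519 -0.0198] [ 0.7527 -0.0251]
head [0.57413592 0.13011203 0.4       ] [0.49970796 0.11878522 0.4       ]
```

{"fn": "play_rows", "kwargs": {
  "travel": [
    [0, 0, -0.05],
    [0, 0, -0.1],
    [0, 0, -0.15],
    [0, 0, -0.2],
    [0, 0, -0.25],
    [0, 0, -0.3],
    [0, 0, -0.35],
    [0, 0, -0.4],
    [0, 0, -0.45],
    [0, 0, -0.5]
  ],
  "roll": [0, 0, 0, 0, 0, 0, 0, 0, 0, 0],
  "jaw": [0, 0, 0, 0, 0, 0, 0, 0, 0, 0]
}}

```text
time_s: 1.1
ee_pos: [0.179, 0.4618, 0.5059]
tcp_rot: [177.1, -0.0, 158.8]
contact_force: [0.4, 0.2, 0.3]
grip_width: 0.0854
finger_force: 0.0
```

```bash
python3 -c "
from cell import bot
s=bot.sense();print(s['q'].round(2),s['ee_pos'],s['tcp_rot'])"
```

```text
[ 68.81  12.5   41.21 115.77   0.    90.  ] [0.17900677 0.46183485 0.505932  ] [ 1.77060820e+02 -9.87066626e-04  1.58811152e+02]
```

{"fn": "play_rows", "kwargs": {
  "travel": [
    [0, 0, -0.05],
    [0, 0, -0.1],
    [0, 0, -0.15],
    [0, 0, -0.2],
    [0, 0, -0.25],
    [0, 0, -0.3],
    [0, 0, -0.3],
    [0, 0, -0.3],
    [0, 0, -0.3],
    [0, 0, -0.3]
  ],
  "roll": [0, 0, 0, 0, 0, 0, 0, 0, 0, 0],
  "jaw": [0, 0, 0, 0, 0, 0, 0, 0, 0, 0]
}}

```text
time_s: 2.1
ee_pos: [0.1651, 0.4258, 0.5369]
tcp_rot: [173.7, -0.0, 158.8]
contact_force: [-0.2, 0.4, -0.4]
grip_width: 0.0858
finger_force: 0.0
```

```bash
python3 -c "
from cell import bot
s=bot.sense();print(s['q'].round(2),s['ee_pos'],s['tcp_rot'])"
```

```text
[ 68.81   7.32  39.42 115.76   0.    90.  ] [0.16506427 0.42580738 0.53694923] [ 1.73661440e+02 -1.81540667e-04  1.58811458e+02]
```

{"fn": "play_rows", "kwargs": {
  "travel": [
    [0, 0, 0.05],
    [0, 0, 0.1],
    [0, 0.05, 0.1],
    [0, 0.1, 0.1],
    [0, 0.1, 0.1],
    [0, 0.1, 0.05],
    [0, 0.1, 0],
    [0, 0.1, -0.1],
    [0, 0.1, -0.2],
    [0, 0.1, -0.3]
  ],
  "roll": [0, 0, 0, 0, 0, 0, 0, 0, 0, 0],
  "jaw": [0, 0, 0, 0, 0, 0, 0, 0, 0, 0]
}}

```text
time_s: 3.1
ee_pos: [0.186, 0.4799, 0.5491]
tcp_rot: [170.6, 0.0, 158.8]
contact_force: [0.6, 0.3, -0.2]
grip_width: 0.0856
finger_force: 0.0
```

```bash
python3 -c "
from cell import bot
s=bot.sense();print(s['q'].round(2),s['ee_pos'],s['tcp_rot'])"
```

```text
[ 68.81  12.97  48.2  115.79  -0.    90.  ] [0.18600031 0.47988311 0.54912304] [1.70563206e+02 4.61869051e-04 1.58814302e+02]
```

```bash
cat >> h.py <<'E'
def tool(s,dw):
    return R.from_euler("xyz",s["tcp_rot"],degrees=True).inv().apply(dw).round(4)
def axes(s):
    return R.from_euler("xyz",s["tcp_rot"],degrees=True).as_matrix().T.round(3)
E
python3 -c "
from h import *
from cell import bot
s=bot.sense();print(tool(s,[.24,-.44,-.01]),axes(s))"
```

```text
[-0.3828 -0.3208 -0.0432] [[-0.932  0.361 -0.   ]
 [ 0.356  0.92   0.164]
 [ 0.059  0.153 -0.986]]
```

{"fn": "play_rows", "kwargs": {
  "travel": [
    [-0.038, -0.032, -0.004],
    [-0.077, -0.064, -0.009],
    [-0.115, -0.096, -0.013],
    [-0.153, -0.128, -0.017],
    [-0.191, -0.16, -0.022],
    [-0.23, -0.192, -0.026],
    [-0.268, -0.224, -0.03],
    [-0.306, -0.256, -0.034],
    [-0.344, -0.289, -0.05],
    [-0.383, -0.321, -0.1]
  ],
  "roll": [0, 0, 0, 0, 0, 0, 0, 0, 0, 0],
  "jaw": [0, 0, 0, 0, 0, 0, 0, 0, 0, 0]
}}

```text
time_s: 4.1
ee_pos: [0.4123, 0.0572, 0.5379]
tcp_rot: [169.9, 1.6, 158.4]
contact_force: [0.0, 0.6, 0.3]
grip_width: 0.0856
finger_force: 0.0
```

```bash
python3 -c "
from h import *
from cell import bot
s=bot.sense();print(s['q'].round(2),s['ee_pos'],s['tcp_rot'],axes(s))"
```

```text
[  1.77   2.93  34.13 115.74   8.66  23.68] [0.41228096 0.05723431 0.53792482] [169.88933635   1.55443543 158.36463237] [[-0.929  0.369 -0.027]
 [ 0.359  0.917  0.175]
 [ 0.09   0.153 -0.984]]
```

{"fn": "play_rows", "kwargs": {
  "travel": [
    [-0.04, 0.02, -0.01],
    [-0.08, 0.03, -0.02],
    [-0.11, 0.05, -0.05],
    [-0.115, 0.06, -0.1],
    [-0.115, 0.07, -0.15],
    [-0.12, 0.08, -0.2],
    [-0.12, 0.09, -0.25],
    [-0.12, 0.1, -0.3],
    [-0.12, 0.12, -0.4],
    [-0.12, 0.13, -0.5]
  ],
  "roll": [-0.13, -0.26, -0.39, -0.52, -0.63, -0.63, -0.63, -0.63, -0.63, -0.63],
  "jaw": [0, 0, 0, 0, 0, 0, 0, 0, 0, 0]
}}

```text
time_s: 5.1
ee_pos: [0.4857, 0.081, 0.5562]
tcp_rot: [173.1, 10.6, -166.1]
contact_force: [-0.2, 0.5, -0.4]
grip_width: 0.0855
finger_force: 0.0
```

```bash
python3 -c "
from h import *
from cell import bot
s=bot.sense();print(s['q'].round(2),s['ee_pos'],s['tcp_rot'],axes(s))"
```

```text
[  4.36  10.37  45.44 115.76   8.53  -9.45] [0.48565235 0.08096942 0.5561844 ] [ 173.11421944   10.58015602 -166.13550186] [[-0.954 -0.236 -0.184]
 [-0.259  0.959  0.118]
 [ 0.148  0.16  -0.976]]
```

{"fn": "play_rows", "kwargs": {
  "travel": [
    [-0.09, 0.06, -0.49],
    [-0.09, 0.06, -0.49],
    [-0.09, 0.06, -0.49],
    [-0.09, 0.06, -0.49],
    [-0.09, 0.06, -0.49],
    [-0.09, 0.06, -0.49],
    [-0.09, 0.06, -0.49],
    [-0.09, 0.06, -0.49],
    [-0.09, 0.06, -0.49],
    [-0.09, 0.06, -0.49]
  ],
  "roll": [2.8, 2.8, 2.8, 2.8, 2.8, 2.8, 2.8, 2.8, 2.8, 2.8],
  "jaw": [0, 0, 0, 0, 0, 0, 0, 0, 0, 0]
}}

```text
time_s: 6.1
ee_pos: [0.459, 0.0912, 0.6873]
tcp_rot: [152.5, 1.1, 106.8]
contact_force: [-0.5, -0.4, 0.2]
grip_width: 0.0858
finger_force: 0.0
```

```bash
python3 -c "
from h import *
from cell import bot
s=bot.sense();print(s['q'].round(2),s['ee_pos'],s['tcp_rot'],axes(s))"
```

```text
[  9.84   6.18  59.37 115.77   2.22  83.29] [0.45896226 0.09124352 0.68728773] [152.51761623   1.12463069 106.81828804] [[-0.289  0.957 -0.02 ]
 [ 0.847  0.265  0.461]
 [ 0.447  0.117 -0.887]]
```

{"fn": "play_rows", "kwargs": {
  "travel": [
    [-0.01, 0.23, -0.44],
    [-0.01, 0.23, -0.44],
    [-0.01, 0.23, -0.44],
    [-0.01, 0.23, -0.44],
    [-0.01, 0.23, -0.44],
    [-0.01, 0.23, -0.44],
    [-0.01, 0.23, -0.44],
    [-0.01, 0.23, -0.44],
    [-0.01, 0.23, -0.44],
    [-0.01, 0.23, -0.44]
  ],
  "roll": [-2.8, -2.8, -2.8, -2.8, -2.8, -2.8, -2.8, -2.8, -2.8, -2.8],
  "jaw": [0, 0, 0, 0, 0, 0, 0, 0, 0, 0]
}}

```text
time_s: 7.1
ee_pos: [0.4365, 0.1013, 0.8053]
tcp_rot: [174.2, 44.3, -168.0]
contact_force: [-0.4, 0.6, 0.2]
grip_width: 0.0855
finger_force: 0.0
```

```bash
python3 -c "
from h import *
from cell import bot
s=bot.sense();print(s['q'].round(2),s['ee_pos'],s['tcp_rot'],axes(s))
print('tilt',np.degrees(np.arccos(-axes(s)[2,2])))
D=np.array([.581,-.216,.155]);z=axes(s)[2]
print('pre', tool(s,D-z*.10+.019*z-s['ee_pos']),'roll to level y', np.degrees(np.arctan2(axes(s)[1,2],-axes(s)[0,2])))"
```

```text
[  6.95   6.35  75.99 115.78   9.31  -3.64] [0.43650936 0.10132965 0.80531331] [ 174.19553362   44.33618272 -168.02256321] [[-0.7   -0.148 -0.699]
 [-0.276  0.959  0.072]
 [ 0.659  0.243 -0.712]]
tilt 44.60212531624648
pre [ 0.4005 -0.391   0.3998] roll to level y 5.8809709091311815
```

{"fn": "play_rows", "kwargs": {
  "travel": [
    [0.029, -0.028, 0.029],
    [0.058, -0.057, 0.058],
    [0.087, -0.085, 0.087],
    [0.116, -0.113, 0.116],
    [0.145, -0.142, 0.145],
    [0.174, -0.17, 0.174],
    [0.203, -0.198, 0.203],
    [0.232, -0.226, 0.232],
    [0.261, -0.255, 0.261],
    [0.29, -0.283, 0.29]
  ],
  "roll": [-0.103, -0.103, -0.103, -0.103, -0.103, -0.103, -0.103, -0.103, -0.103, -0.103],
  "jaw": [0, 0, 0, 0, 0, 0, 0, 0, 0, 0]
}}

```text
time_s: 8.1
ee_pos: [0.4917, -0.1079, 0.4333]
tcp_rot: [179.7, 44.6, -160.3]
contact_force: [0.8, -0.9, 0.9]
grip_width: 0.0853
finger_force: 0.0
```

```bash
cat > st.py <<'E'
from h import *
from cell import bot
s=bot.sense();A=axes(s);z=A[2]
print(s['q'].round(2),s['ee_pos'].round(4),'rot',s['tcp_rot'].round(2),'F',s['contact_force'].round(1),'grip',round(s['grip_width'],4),round(s['finger_force'],1),'t',s['time_s'])
E
python3 - <<'E'
from st import *
print(A)
D=np.array([.581,-.216,.147])
print('pre', tool(s,D-z*.081-s['ee_pos']), tool(s,D+.019*z-s['ee_pos']))
E
```

```text
[-31.13 -18.88 -13.22  64.04  33.2  -41.35] [ 0.4917 -0.1079  0.4333] rot [ 179.7    44.55 -160.25] F [ 0.8 -0.9  0.9] grip 0.0853 0.0 t 8.1
[[-0.671 -0.241 -0.702]
 [-0.341  0.94   0.004]
 [ 0.659  0.242 -0.713]]
pre [ 0.167  -0.1331  0.1556] [ 0.167  -0.1332  0.2557]
```

{"fn": "play_rows", "kwargs": {
  "travel": [
    [0.028, -0.022, 0.026],
    [0.056, -0.044, 0.052],
    [0.084, -0.067, 0.078],
    [0.112, -0.089, 0.104],
    [0.14, -0.111, 0.13],
    [0.167, -0.133, 0.155],
    [0.167, -0.133, 0.175],
    [0.167, -0.133, 0.195],
    [0.167, -0.133, 0.195],
    [0.167, -0.133, 0.195]
  ],
  "roll": [-0.005, -0.005, -0.005, -0.005, -0.005, -0.005, -0.005, -0.005, -0.005, -0.005],
  "jaw": [0, 0, 0, 0, 0, 0, 0, 0, 0, 0]
}}

```text
time_s: 9.1
ee_pos: [0.5538, -0.2248, 0.1783]
tcp_rot: [179.9, 44.5, -159.8]
contact_force: [-0.6, 0.3, -0.1]
grip_width: 0.0853
finger_force: 0.0
```

```bash
python3 - <<'E'
from st import *
print(A)
D=np.array([.581,-.216,.147])
print('go', tool(s,D+.019*z-s['ee_pos']))
a,b=bot.capture("side"),bot.capture("top")
for n,c in(("a",a),("b",b)): pickle.dump(c,open(n+".pkl","wb"))
im=[cv2.resize(c["color"][y:y+150,x:x+110,::-1],None,fx=3.6,fy=3.6,interpolation=cv2.INTER_CUBIC) for c,x,y in((a,220,160),(b,230,120))]
cv2.imwrite("pics/g.png",np.hstack(im)); print(proj(a,s['ee_pos']),proj(b,s['ee_pos']))
E
```

```text
[-39.52  -3.43 -32.81  34.34  37.3  -50.72] [ 0.5538 -0.2248  0.1783] rot [ 179.9    44.5  -159.83] F [-0.6  0.3 -0.1] grip 0.0853 0.0 t 9.1
[[-0.67  -0.246 -0.701]
 [-0.346  0.938  0.001]
 [ 0.657  0.243 -0.713]]
go [ 0.0016 -0.0012  0.0613]
[[265.9704753  225.63136601]] [[291.693125   191.92982746]]
```

View pics/g.png

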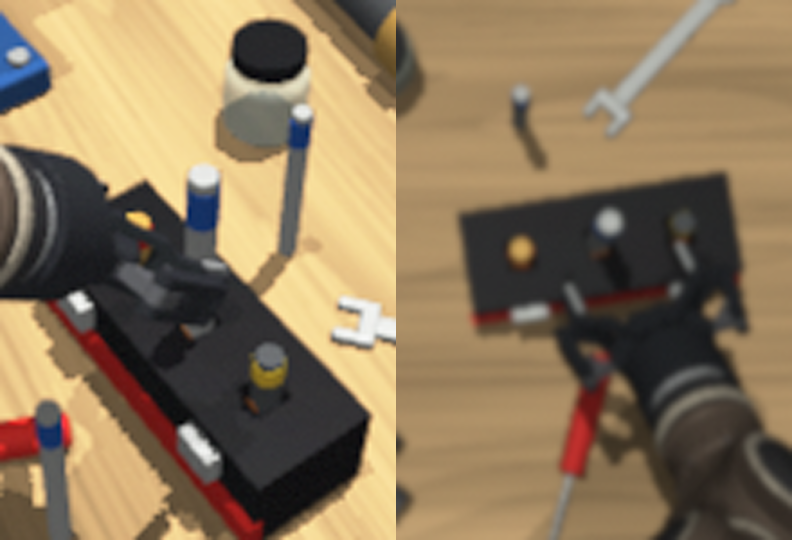

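The view shows the driver at (203,180) left and (608,222) right, midway between the open fingers at (573,297) and (680,253). I'll advance and close.

{"fn": "play_rows", "kwargs": {
  "travel": [
    [0.001, -0.001, 0.025],
    [0.001, -0.001, 0.05],
    [0.001, -0.001, 0.064],
    [0.001, -0.001, 0.064],
    [0.001, -0.001, 0.064],
    [0.001, -0.001, 0.064],
    [0.001, -0.001, 0.064],
    [0.001, -0.001, 0.064],
    [0.001, -0.001, 0.064],
    [0.001, -0.001, 0.064]
  ],
  "roll": [0, 0, 0, 0, 0, 0, 0, 0, 0, 0],
  "jaw": [0, 0, 0, 255, 255, 255, 255, 255, 255, 255],
  "squeeze": 100
}}

```text
time_s: 10.2
ee_pos: [0.5961, -0.2115, 0.1333]
tcp_rot: [-179.9, 44.6, -159.8]
contact_force: [-5.5, -0.2, 6.6]
grip_width: 0.0176
finger_force: 97.3
```

```bash
cat > plan.py <<'E'
from h import *
# gripper/press clearance: axis frame at bore (press yaw), R0 = grasp rotation
BORE=np.array([.534,.148,.112]); YAW=.13
def body(n=9):
    g=np.linspace(-1,1,n); P=[]
    for sx in g:
        for sy in g:
            for t in np.linspace(.054,.25,25): P.append((.0425*sx,.0425*sy,-t))
    for sy in(-.0285,.0285):   # open/closed fingers
        for sx in(-.011,.011):
            for t in np.linspace(-.019,.054,12): P.append((sx,sy,-t))
    return np.array(P)
B=body()
def box(P,lo,hi): 
    d=np.maximum(np.maximum(lo-P,P-hi),0); return np.linalg.norm(d,axis=1).min()
def cyl(P,r,z0,z1):
    a=np.maximum(np.hypot(P[:,0],P[:,1])-r,0); b=np.maximum(np.maximum(z0-P[:,2],P[:,2]-z1),0); return np.hypot(a,b).min()
def clear(Rt,pinch):
    P=R.from_euler("z",-YAW).apply(Rt.apply(B)+pinch-np.array([.534,.148,0]))
    return dict(foot=cyl(P,.025,.266,.291),ram=box(P,[-.015,-.015,.291],[.015,.015,.4]),head=box(P,[-.035,-.035,.4],[.035,.165,.6]),sleeve=cyl(P,.028,.03,.112))
def barclear(nose,u):
    t=np.linspace(0,.2,81); c=nose+np.outer(t,u)-np.array([.534,.148,0]); rr=np.where(t<.007,.007+.003*t/.007,.01)
    e=np.cross(u,[0,0,1.]); e=e/np.linalg.norm(e) if np.linalg.norm(e)>1e-6 else np.array([1.,0,0]); f=np.cross(u,e)
    a=np.linspace(0,2*np.pi,48)
    P=(c[:,None]+rr[:,None,None]*(np.cos(a)[:,None]*e+np.sin(a)[:,None]*f)).reshape(-1,3)
    h=P[:,2]; rho=np.hypot(P[:,0],P[:,1])
    lim=np.interp(h,[.03,.056,.062,.112],[.011,.011,.021,.021])
    w=(lim-rho)[h<.112]; return dict(bore=w.min() if len(w) else 9,foot=cyl(P,.025,.266,.291))
def pose(R0,b,L,phi,nose):
    Rt=R0*R.from_euler("z",phi); u=Rt.apply(b); return Rt,u,np.asarray(nose)+L*u
E
python3 - <<'E'
from st import *; from plan import *
R0=R.from_euler("xyz",s["tcp_rot"],degrees=True); b=R0.inv().apply([0,0,1])
pin=s["ee_pos"]-.0187*z; print('pinch',pin)
L=pin[2]-.012
ax=np.array([.534,.148])
for phi in(.4,.5,.6):
  u=pose(R0,b,L,phi,[0,0,0])[1]; h=u[:2]/np.linalg.norm(u[:2]); th=np.arccos(u[2])
  print('phi',phi,'tilt',np.degrees(th),'az',np.degrees(np.arctan2(h[1],h[0])))
  for D in(-.01,.02,.035,.05):
    best=None
    for c0 in np.arange(-.02,.016,.001):
      n=np.r_[ax+h*(c0-D*np.tan(th)),.112-D]
      Rt,uu,p=pose(R0,b,L,phi,n); bc=barclear(n,uu)
      if best is None or bc['bore']>best[0]['bore']: best=(bc,clear(Rt,p),c0)
    print(D,[{k:round(v*1e3,1) for k,v in x.items()} for x in best[:2]],best[2].round(3))
for D in(.05,.06,.082):
  n=np.r_[ax,.112-D];Rt,uu,p=pose(R0,b,L,0,n);print('up',D,barclear(n,uu),clear(Rt,p))
E
```

```text
[-35.19   0.77 -35.37  24.56  35.27 -45.87] [ 0.5961 -0.2115  0.1333] rot [-179.95   44.6  -159.79] F [-5.5 -0.2  6.6] grip 0.0176 97.3 t 10.2
pinch [ 0.58373673 -0.21603313  0.14661249]
phi 0.4 tilt 16.037482276182168 az -78.07984734362076
-0.01 [{'bore': 9000.0, 'foot': np.float64(0.0)}, {'foot': np.float64(0.0), 'ram': np.float64(0.0), 'head': np.float64(25.4), 'sleeve': np.float64(111.8)}] -0.02
0.02 [{'bore': np.float64(8.9), 'foot': np.float64(10.4)}, {'foot': np.float64(0.0), 'ram': np.float64(0.0), 'head': np.float64(45.4), 'sleeve': np.float64(85.5)}] 0.002
0.035 [{'bore': np.float64(7.1), 'foot': np.float64(12.4)}, {'foot': np.float64(0.0), 'ram': np.float64(0.0), 'head': np.float64(55.9), 'sleeve': np.float64(70.6)}] 0.004
0.05 [{'bore': np.float64(5.1), 'foot': np.float64(15.2)}, {'foot': np.float64(0.0), 'ram': np.float64(5.4), 'head': np.float64(66.5), 'sleeve': np.float64(55.8)}] 0.006
phi 0.5 tilt 20.007932705735186 az -80.17117864743517
-0.01 [{'bore': 9000.0, 'foot': np.float64(0.6)}, {'foot': np.float64(0.0), 'ram': np.float64(0.0), 'head': np.float64(25.0), 'sleev
[... 1306 characters left out ...]
, 'foot': np.float64(0.004000000000000059)} {'foot': np.float64(0.0), 'ram': np.float64(0.011101795398676746), 'head': np.float64(0.07073881547178161), 'sleeve': np.float64(0.06335041034442206)}
up 0.06 {'bore': np.float64(0.002928571428571428), 'foot': np.float64(0.014000000000000068)} {'foot': np.float64(0.0), 'ram': np.float64(0.018039353223883756), 'head': np.float64(0.07777667744381744), 'sleeve': np.float64(0.05335193237626723)}
up 0.082 {'bore': np.float64(0.0009999999999999974), 'foot': np.float64(0.03600000000000006)} {'foot': np.float64(0.011315893437968337), 'ram': np.float64(0.03348048756782215), 'head': np.float64(0.09320774036730034), 'sleeve': np.float64(0.031358697720522306)}
```

```bash
python3 - <<'E'
from st import *; from plan import *; import plan
R0=R.from_euler("xyz",s["tcp_rot"],degrees=True); b=R0.inv().apply([0,0,1])
ax=np.array([.534,.148])
for hx,hy in((.038,.0425),(.0425,.038)):
 plan.B=body()*1; m=np.abs(plan.B[:,2])>=.054; plan.B[m,0]*=hx/.0425; plan.B[m,1]*=hy/.0425
 for L in(.115,.108):
  print(hx,L)
  for phi,D,c0 in((.6,-.005,.0),(.6,.02,.002),(.6,.035,.006),(.6,.05,.009),(.5,.05,.008),(.4,.05,.006),(.3,.05,.005),(.2,.05,.003),(.1,.05,.001),(0,.05,0),(0,.082,0)):
   u=pose(R0,b,L,phi,[0,0,0])[1]; h=u[:2]/max(np.linalg.norm(u[:2]),1e-9); th=np.arccos(min(u[2],1))
   n=np.r_[ax+h*(c0-D*np.tan(th)),.112-D]; Rt,uu,p=pose(R0,b,L,phi,n)
   print(phi,D,round(np.degrees(th)),{k:round(v*1e3,1) for k,v in barclear(n,uu).items()},{k:round(v*1e3,1) for k,v in clear(Rt,p).items()})
E
```

```text
[-35.19   0.77 -35.37  24.56  35.27 -45.87] [ 0.5961 -0.2115  0.1333] rot [-179.95   44.6  -159.79] F [-5.5 -0.2  6.6] grip 0.0176 97.3 t 10.2
0.038 0.115
0.6 -0.005 24 {'bore': 9000.0, 'foot': np.float64(29.7)} {'foot': np.float64(5.9), 'ram': np.float64(12.5), 'head': np.float64(48.0), 'sleeve': np.float64(87.9)}
0.6 0.02 24 {'bore': np.float64(7.7), 'foot': np.float64(31.5)} {'foot': np.float64(0.0), 'ram': np.float64(14.5), 'head': np.float64(63.4), 'sleeve': np.float64(61.6)}
0.6 0.035 24 {'bore': np.float64(4.2), 'foot': np.float64(35.2)} {'foot': np.float64(1.0), 'ram': np.float64(18.1), 'head': np.float64(73.7), 'sleeve': np.float64(47.4)}
0.6 0.05 24 {'bore': np.float64(1.4), 'foot': np.float64(38.0)} {'foot': np.float64(6.3), 'ram': np.float64(25.2), 'head': np.float64(83.9), 'sleeve': np.float64(33.4)}
0.5 0.05 20 {'bore': np.float64(3.0), 'foot': np.float64(27.0)} {'foot': np.float64(2.3), 'ram': np.float64(22.2), 'head': np.float64(83.4), 'sleeve': np.float64(35.2)}
0.4 0.05 16 {'bore': np.float64(5.1), 'foot': np.float64(15.2)} {'foot': np.float64(1.4), 'ram': np.float6
[... 5773 characters left out ...]
.1), 'sleeve': np.float64(31.5)}
0.2 0.05 8 {'bore': np.float64(8.1), 'foot': np.float64(4.6)} {'foot': np.float64(4.7), 'ram': np.float64(28.6), 'head': np.float64(89.9), 'sleeve': np.float64(33.1)}
0.1 0.05 4 {'bore': np.float64(9.0), 'foot': np.float64(3.8)} {'foot': np.float64(6.7), 'ram': np.float64(30.6), 'head': np.float64(91.0), 'sleeve': np.float64(34.8)}
0 0.05 0 {'bore': np.float64(11.0), 'foot': np.float64(4.0)} {'foot': np.float64(7.1), 'ram': np.float64(30.0), 'head': np.float64(89.2), 'sleeve': np.float64(36.7)}
0 0.082 0 {'bore': np.float64(1.0), 'foot': np.float64(36.0)} {'foot': np.float64(29.7), 'ram': np.float64(52.2), 'head': np.float64(111.7), 'sleeve': np.float64(4.8)}
```

{"fn": "play_rows", "kwargs": {
  "travel": [
    [0, 0, 0],
    [0, 0, 0],
    [0, 0, 0],
    [0, 0, -0.05],
    [0, 0, -0.1],
    [-0.026, 0.024, -0.135],
    [-0.052, 0.048, -0.17],
    [-0.078, 0.072, -0.205],
    [-0.104, 0.096, -0.24],
    [-0.13, 0.12, -0.275]
  ],
  "roll": [0, 0, 0, 0, 0, 0, 0, 0, 0, 0],
  "jaw": [0, 0, 0, 0, 0, 0, 0, 0, 0, 0]
}}

```text
time_s: 11.2
ee_pos: [0.4595, -0.1321, 0.421]
tcp_rot: [-180.0, 44.5, -159.8]
contact_force: [1.8, -0.8, 0.2]
grip_width: 0.0853
finger_force: 0.0
```

```bash
python3 - <<'E'
from st import *
print(A, tool(s,np.array([.30,-.05,1.2])-s['ee_pos']))
E
```

```text
[-37.54 -19.51 -14.55  67.25  36.37 -48.46] [ 0.4595 -0.1321  0.421 ] rot [-179.99   44.54 -159.81] F [ 1.8 -0.8  0.2] grip 0.0853 0.0 t 11.2
[[-0.669 -0.246 -0.701]
 [-0.345  0.939 -0.   ]
 [ 0.658  0.242 -0.713]] [-0.4599  0.1321 -0.6404]
```

{"fn": "play_rows", "kwargs": {
  "travel": [
    [-0.46, 0.13, -0.64],
    [-0.46, 0.13, -0.64],
    [-0.46, 0.13, -0.64],
    [-0.46, 0.13, -0.64],
    [-0.46, 0.13, -0.64],
    [-0.46, 0.13, -0.64],
    [-0.46, 0.13, -0.64],
    [-0.46, 0.13, -0.64],
    [-0.46, 0.13, -0.64],
    [-0.46, 0.13, -0.64]
  ],
  "roll": [2.8, 2.8, 2.8, 2.8, 2.8, 2.8, 2.8, 2.8, 2.8, 2.8],
  "jaw": [0, 0, 0, 0, 0, 0, 0, 0, 0, 0]
}}

```text
time_s: 12.2
ee_pos: [0.3943, -0.0477, 0.808]
tcp_rot: [131.6, 7.1, 110.7]
contact_force: [0.7, -0.0, -0.1]
grip_width: 0.0852
finger_force: 0.0
```

```bash
python3 - <<'E'
from st import *
print(A,np.degrees(np.arccos(-z[2])), tool(s,np.array([0,-.05,1.2])-s['ee_pos']))
E
```

```text
[-29.92  -0.6   64.39 115.76  31.7   47.77] [ 0.3943 -0.0477  0.808 ] rot [131.61   7.1  110.68] F [ 0.7 -0.  -0.1] grip 0.0852 0.0 t 12.2
[[-0.35   0.928 -0.124]
 [ 0.589  0.321  0.742]
 [ 0.728  0.187 -0.659]] 48.77634836793051 [ 0.0875  0.058  -0.546 ]
```

{"fn": "play_rows", "kwargs": {
  "travel": [
    [0.09, 0.06, -0.55],
    [0.09, 0.06, -0.55],
    [0.09, 0.06, -0.55],
    [0.09, 0.06, -0.55],
    [0.09, 0.06, -0.55],
    [0.09, 0.06, -0.55],
    [0.09, 0.06, -0.55],
    [0.09, 0.06, -0.55],
    [0.09, 0.06, -0.55],
    [0.09, 0.06, -0.55]
  ],
  "roll": [-2.8, -2.8, -2.8, -2.8, -2.8, -2.8, -2.8, -2.8, -2.8, -2.8],
  "jaw": [0, 0, 0, 0, 0, 0, 0, 0, 0, 0]
}}

```text
time_s: 13.2
ee_pos: [0.2293, 0.0364, 0.9129]
tcp_rot: [166.9, 61.5, 175.4]
contact_force: [0.4, -0.4, -0.6]
grip_width: 0.0853
finger_force: 0.0
```

```bash
python3 - <<'E'
from st import *
print(A,np.degrees(np.arccos(-z[2])),'lev',np.arctan2(A[1,2],A[0,2]))
D=np.array([.582,-.216,.147])
print(tool(s,D-z*.041-s['ee_pos']))
E
```

```text
[ 19.64 -10.7   77.06 115.74  -8.32  11.4 ] [0.2293 0.0364 0.9129] rot [166.91  61.53 175.42] F [ 0.4 -0.4 -0.6] grip 0.0853 0.0 t 13.2
[[-0.475  0.038 -0.879]
 [-0.121  0.987  0.108]
 [ 0.872  0.157 -0.464]] 62.35447705216353 lev 3.019338496288467
[ 0.4961 -0.3742  0.5823]
```

{"fn": "play_rows", "kwargs": {
  "travel": [
    [0.029, -0.022, 0.034],
    [0.058, -0.044, 0.068],
    [0.087, -0.066, 0.102],
    [0.116, -0.088, 0.136],
    [0.145, -0.11, 0.17],
    [0.174, -0.131, 0.205],
    [0.203, -0.153, 0.239],
    [0.232, -0.175, 0.273],
    [0.261, -0.197, 0.307],
    [0.29, -0.219, 0.341]
  ],
  "roll": [-0.122, -0.122, -0.122, -0.122, -0.122, -0.122, -0.122, -0.122, -0.122, -0.122],
  "jaw": [0, 0, 0, 0, 0, 0, 0, 0, 0, 0]
}}

```text
time_s: 14.2
ee_pos: [0.2564, -0.0517, 0.6185]
tcp_rot: [179.2, 63.3, -171.3]
contact_force: [-0.1, 0.2, 0.2]
grip_width: 0.085
finger_force: 0.0
```

```bash
python3 - <<'E'
from st import *
print(A)
D=np.array([.582,-.216,.137])
print(tool(s,D-z*.061-s['ee_pos']),tool(s,D+.0187*z-s['ee_pos']))
E
```

```text
[ 8.7650e+01 -4.7940e+01  8.0000e-02  1.1576e+02 -6.0940e+01  6.5280e+01] [ 0.2564 -0.0517  0.6185] rot [ 179.24   63.29 -171.31] F [-0.1  0.2  0.2] grip 0.085 0.0 t 14.2
[[-0.444 -0.068 -0.893]
 [-0.163  0.987  0.006]
 [ 0.881  0.148 -0.449]]
[ 0.2967 -0.218   0.4179] [ 0.2966 -0.218   0.4976]
```

{"fn": "play_rows", "kwargs": {
  "travel": [
    [-0.006, 0.041, 0.012],
    [-0.011, 0.082, 0.023],
    [-0.017, 0.123, 0.035],
    [-0.022, 0.164, 0.046],
    [-0.04, 0.14, 0.08],
    [-0.057, 0.115, 0.116],
    [-0.075, 0.09, 0.15],
    [-0.093, 0.067, 0.186],
    [-0.081, 0.023, 0.216],
    [-0.068, -0.021, 0.246]
  ],
  "roll": [0, 0, 0, 0, 0, 0, 0, 0, 0, 0],
  "jaw": [0, 0, 0, 0, 0, 0, 0, 0, 0, 0]
}}

```text
time_s: 15.2
ee_pos: [0.3435, 0.077, 0.5832]
tcp_rot: [177.0, 61.2, -173.7]
contact_force: [1.0, 0.7, -0.8]
grip_width: 0.0853
finger_force: 0.0
```

```bash
python3 - <<'E'
from st import *
print(A)
D=np.array([.582,-.216,.137])
print(tool(s,D-z*.061-s['ee_pos']),tool(s,D+.0187*z-s['ee_pos']))
E
```

```text
[ 20.61 -46.97 -17.44  58.76  -9.51   6.94] [0.3435 0.077  0.5832] rot [ 176.98   61.17 -173.7 ] F [ 1.   0.7 -0.8] grip 0.0853 0.0 t 15.2
[[-0.479 -0.053 -0.876]
 [-0.155  0.988  0.025]
 [ 0.864  0.148 -0.482]]
[ 0.2921 -0.3377  0.3164] [ 0.2921 -0.3378  0.3961]
```

{"fn": "play_rows", "kwargs": {
  "travel": [
    [0.014, -0.021, 0.04],
    [0.029, -0.042, 0.081],
    [0.043, -0.062, 0.122],
    [0.058, -0.083, 0.162],
    [0.072, -0.104, 0.203],
    [0.101, -0.145, 0.219],
    [0.13, -0.187, 0.234],
    [0.159, -0.228, 0.25],
    [0.188, -0.27, 0.265],
    [0.217, -0.311, 0.281]
  ],
  "roll": [-0.028, -0.028, -0.028, -0.028, -0.028, -0.028, -0.028, -0.028, -0.028, -0.028],
  "jaw": [0, 0, 0, 0, 0, 0, 0, 0, 0, 0]
}}

```text
time_s: 16.2
ee_pos: [0.5268, -0.1894, 0.2583]
tcp_rot: [-180.0, 61.1, -170.4]
contact_force: [2.3, -0.3, 0.2]
grip_width: 0.0852
finger_force: 0.0
```

```bash
python3 - <<'E'
from st import *
print(A)
D=np.array([.582,-.216,.137])
print(tool(s,D-z*.061-s['ee_pos']),tool(s,D+.0187*z-s['ee_pos']))
E
```

```text
[-40.55 -20.99 -49.    12.74  42.23 -30.09] [ 0.5268 -0.1894  0.2583] rot [-180.     61.09 -170.39] F [ 2.3 -0.3  0.2] grip 0.0852 0.0 t 16.2
[[-0.477 -0.081 -0.875]
 [-0.167  0.986 -0.   ]
 [ 0.863  0.146 -0.483]]
[ 0.082  -0.0354  0.0414] [ 0.082  -0.0354  0.121 ]
```

{"fn": "play_rows", "kwargs": {
  "travel": [
    [0.04, -0.018, 0.0],
    [0.08, -0.035, 0.01],
    [0.082, -0.035, 0.045],
    [0.082, -0.035, 0.085],
    [0.082, -0.035, 0.122],
    [0.082, -0.035, 0.122],
    [0.082, -0.035, 0.122],
    [0.082, -0.035, 0.122],
    [0.082, -0.035, 0.122],
    [0.082, -0.035, 0.122]
  ],
  "roll": [0, 0, 0, 0, 0, 0, 0, 0, 0, 0],
  "jaw": [0, 0, 0, 0, 0, 255, 255, 255, 255, 255],
  "squeeze": 110
}}

```text
time_s: 17.2
ee_pos: [0.5991, -0.2117, 0.1298]
tcp_rot: [-179.8, 61.1, -170.3]
contact_force: [-3.6, -1.8, 2.6]
grip_width: 0.0172
finger_force: 107.2
```

```bash
python3 - <<'E'
from st import *
print('pinch',s['ee_pos']-.0187*z,'up.14',tool(s,[0,0,.14]))
E
```

```text
[-36.5   -2.81 -55.28 -14.    39.07 -26.7 ] [ 0.5991 -0.2117  0.1298] rot [-179.83   61.12 -170.27] F [-3.6 -1.8  2.6] grip 0.0172 107.2 t 17.2
pinch [ 0.58296762 -0.21436546  0.13880457] up.14 [-0.1226 -0.0002 -0.0676]
```

{"fn": "play_rows", "kwargs": {
  "travel": [
    [-0.009, 0, -0.005],
    [-0.018, 0, -0.01],
    [-0.026, 0, -0.014],
    [-0.039, 0, -0.022],
    [-0.053, 0, -0.029],
    [-0.066, 0, -0.036],
    [-0.083, 0, -0.046],
    [-0.101, 0, -0.056],
    [-0.122, 0, -0.068],
    [-0.144, 0, -0.08]
  ],
  "roll": [0, 0, 0, 0, 0, 0, 0, 0, 0, 0],
  "jaw": [255, 255, 255, 255, 255, 255, 255, 255, 255, 255]
}}

```text
time_s: 18.2
ee_pos: [0.598, -0.2103, 0.2929]
tcp_rot: [179.7, 60.9, -170.6]
contact_force: [0.1, -0.2, -4.5]
grip_width: 0.0172
finger_force: 107.9
```

```bash
python3 - <<'E'
from st import *
a,b=bot.capture("side"),bot.capture("top")
for n,c in(("a",a),("b",b)): pickle.dump(c,open(n+".pkl","wb"))
p=s['ee_pos']-.0187*z; N=p-[0,0,.127]; Tt=p+[0,0,.073]
qa=proj(a,[N,Tt]);qb=proj(b,[N,Tt]);print(qa,qb)
x0,y0=[int(v) for v in qa.mean(0)-[50,65]];x1,y1=[int(v) for v in qb.mean(0)-[50,65]];print(x0,y0,x1,y1)
im=[cv2.resize(c["color"][y:y+130,x:x+100,::-1],None,fx=4,fy=4,interpolation=cv2.INTER_CUBIC) for c,x,y in((a,x0,y0),(b,x1,y1))]
cv2.imwrite("pics/l.png",np.hstack(im))
E
```

```text
[-36.49 -13.92 -40.41  12.27  39.14 -26.7 ] [ 0.598  -0.2103  0.2929] rot [ 179.69   60.95 -170.63] F [ 0.1 -0.2 -4.5] grip 0.0172 107.9 t 18.2
[[274.79632686 218.27026374]
 [277.62127105 145.36627328]] [[287.42775764 182.54201888]
 [292.10356083 173.90856419]]
226 116 239 113
```

View pics/l.png

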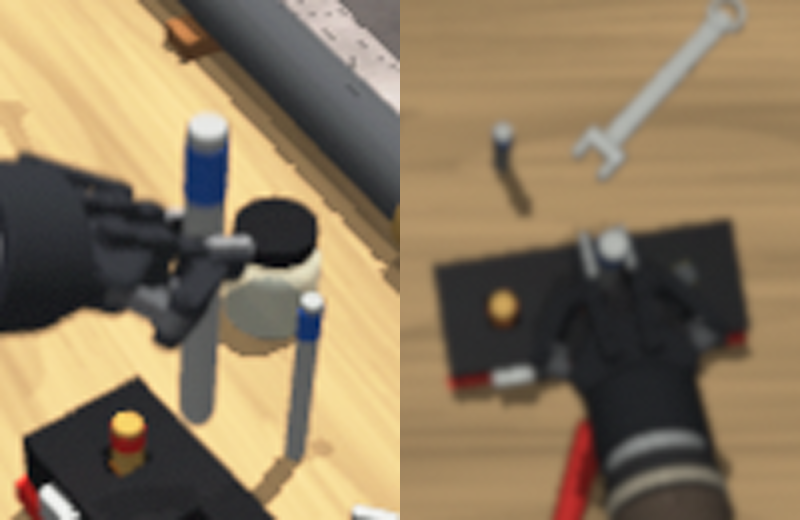

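The driver is out and upright in the grip: side crop shows its top at (208,127) and nose at (198,418), and the top view shows its top at (614,245).

```bash
cat > prep.py <<'E'
from st import *; from plan import *; import plan
R0=R.from_euler("xyz",s["tcp_rot"],degrees=True)
E
python3 - <<'E'
from prep import *
a,b=load("a"),load("b")
f=lambda x,y,u,v:(x+(u+.5)/4-.5,y+(v+.5)/4-.5)
ua=f(226,116,208,127);ub=f(239,113,614-400,245)
o1,d1=ray(a,ua);o2,d2=ray(b,ub)
t=np.linalg.lstsq(np.c_[d1,-d2],o2-o1,rcond=None)[0];T=(o1+t[0]*d1+o2+t[1]*d2)/2
p=s['ee_pos']-.0187*z
print('top',T,'gap',np.linalg.norm(o1+t[0]*d1-o2-t[1]*d2),'rel pinch',T-p,'nose at top xy',at_z(a,f(226,116,198,416),T[2]-.2))
b_=R0.inv().apply([0,0,1]); L=.129
for hx,hy in((.038,.0425),(.0425,.038)):
  plan.B=body(); m=np.abs(plan.B[:,2])>=.054; plan.B[m,0]*=hx/.0425; plan.B[m,1]*=hy/.0425
  for phi,D,c0 in((.4,-.015,.0),(.4,.02,.002),(.4,.035,.005),(.4,.05,.008),(.2,.05,.003),(0,.05,0),(0,.082,0)):
   u=pose(R0,b_,L,phi,[0,0,0])[1]; h=u[:2]/max(np.linalg.norm(u[:2]),1e-9); th=np.arccos(min(u[2],1))
   n=np.r_[BORE[:2]+h*(c0-D*np.tan(th)),.112-D]; Rt,uu,pp=pose(R0,b_,L,phi,n)
   print(phi,D,round(np.degrees(th)),{k:float(round(v*1e3,1)) for k,v in barclear(n,uu).items()},{k:float(round(v*1e3,1)) for k,v in clear(Rt,pp).items()})
E
```

```text
[-36.49 -14.01 -40.13  12.08  39.17 -26.7 ] [ 0.5998 -0.2115  0.2985] rot [-179.5    61.35 -169.89] F [ 0.7 -0.2 -2.9] grip 0.0171 108.2 t 18.3
top [ 0.58223072 -0.21335165  0.37054649] gap 0.0006002978047705671 rel pinch [-0.00141007  0.00085143  0.06313803] nose at top xy [ 0.58255039 -0.21357003  0.17054649]
0.4 -0.015 20 {'bore': 9000.0, 'foot': 19.4} {'foot': 2.5, 'ram': 16.0, 'head': 66.9, 'sleeve': 117.0}
0.4 0.02 20 {'bore': 8.8, 'foot': 21.3} {'foot': 5.1, 'ram': 12.9, 'head': 97.3, 'sleeve': 80.5}
0.4 0.035 20 {'bore': 5.7, 'foot': 24.1} {'foot': 3.8, 'ram': 24.3, 'head': 110.4, 'sleeve': 66.0}
0.4 0.05 20 {'bore': 3.0, 'foot': 27.2} {'foot': 12.1, 'ram': 37.4, 'head': 123.5, 'sleeve': 51.7}
0.2 0.05 10 {'bore': 6.6, 'foot': 5.3} {'foot': 13.0, 'ram': 37.5, 'head': 123.5, 'sleeve': 55.7}
0 0.05 0 {'bore': 11.0, 'foot': 4.0} {'foot': 16.3, 'ram': 42.3, 'head': 127.9, 'sleeve': 60.2}
0 0.082 0 {'bore': 1.0, 'foot': 36.0} {'foot': 44.0, 'ram': 70.4, 'head': 156.0, 'sleeve': 28.2}
0.4 -0.015 20 {'bore': 9000.0, 'foot': 19.4} {'foot': 2.5, 'ram': 17.4, 'head': 64.4, 'sleeve': 117.0}
0.4 0.02 20 {'bore': 8.8, 'foot': 21.3} {'foot': 7.3, 'ram': 12.2, 'head': 94.8, 'sleeve': 80.5}
0.4 0.035 20 {'bore': 5.7, 'foot': 24.1} {'foot': 5.7, 'ram': 22.1, 'head': 107.9, 'sleeve': 66.0}
0.4 0.05 20 {'bore': 3.0, 'foot': 27.2} {'foot': 10.5, 'ram': 34.9, 'head': 121.0, 'sleeve': 51.7}
0.2 0.05 10 {'bore': 6.6, 'foot': 5.3} {'foot': 8.4, 'ram': 33.8, 'head': 119.9, 'sleeve': 55.7}
0 0.05 0 {'bore': 11.0, 'foot': 4.0} {'foot': 12.0, 'ram': 37.9, 'head': 123.5, 'sleeve': 60.2}
0 0.082 0 {'bore': 1.0, 'foot': 36.0} {'foot': 39.5, 'ram': 65.9, 'head': 151.5, 'sleeve': 28.2}
```

```bash
cat > way.py <<'E'
from prep import *
# R0 with bar vertical as reference; save at transport start
import os,json
if not os.path.exists("ref.json"): json.dump(dict(q=list(R0.as_quat()),phi=0),open("ref.json","w"))
def ways(W,L=.130,phinow=0.,off=np.zeros(3)):
    Rs=R.from_euler("xyz",s["tcp_rot"],degrees=True); b=(Rs*R.from_euler("z",-phinow)).inv().apply([0,0,1]) if phinow else Rs.inv().apply([0,0,1])
    ref=R.from_quat(json.load(open("ref.json"))["q"]); b=ref.inv().apply([0,0,1])
    base=Rs*R.from_euler("z",-phinow)
    for phi,D,c0,ex in W:
        Rt=base*R.from_euler("z",phi); u=Rt.apply(b); h=u[:2]/max(np.linalg.norm(u[:2]),1e-9); th=np.arccos(min(u[2],1))
        if th<.01: h=np.zeros(2)
        n=np.r_[BORE[:2]+h*(c0-D*np.tan(th)),.112-D]+np.array(ex)+off
        p=n+L*u; tcp=p+.0187*Rt.apply([0,0,1])
        print(phi,D,'tilt',round(np.degrees(th),1),'az',round(np.degrees(np.arctan2(h[1],h[0]))),'bar',{k:float(round(v*1e3,1)) for k,v in barclear(n,u).items()},'body',{k:float(round(v*1e3,1)) for k,v in clear(Rt,p).items()},'travel',Rs.inv().apply(tcp-s['ee_pos']).round(4),'roll',round(phi-phinow,3))
E
python3 - <<'E'
from way import *
ways([(.3,-.06,0,(0,-.18,.03)),(.48,-.045,0,(-.01,-.06,0)),(.48,-.025,0,(0,0,0)),(.48,-.01,-.002,(0,0,0)),(.48,.02,.002,(0,0,0)),(.45,.035,.006,(0,0,0)),(.4,.048,.008,(0,0,0)),(.4,.048,.003,(0,0,0))])
E
```

```text
[-36.49 -14.01 -40.13  12.08  39.17 -26.7 ] [ 0.5998 -0.2115  0.2985] rot [-179.5    61.35 -169.89] F [ 0.7 -0.2 -2.9] grip 0.0171 108.2 t 18.3
0.3 -0.06 tilt 15.1 az -85 bar {'bore': 9000.0, 'foot': 171.8} body {'foot': 174.5, 'ram': 178.3, 'head': 161.8, 'sleeve': 265.7} travel [-0.0076  0.138  -0.0293] roll 0.3
0.48 -0.045 tilt 24.1 az -87 bar {'bore': 9000.0, 'foot': 85.0} body {'foot': 75.3, 'ram': 86.9, 'head': 91.8, 'sleeve': 173.2} travel [3.500e-02 2.354e-01 1.000e-04] roll 0.48
0.48 -0.025 tilt 24.1 az -87 bar {'bore': 9000.0, 'foot': 30.0} body {'foot': 11.3, 'ram': 29.5, 'head': 56.8, 'sleeve': 127.6} travel [0.0422 0.3018 0.028 ] roll 0.48
0.48 -0.01 tilt 24.1 az -87 bar {'bore': 9000.0, 'foot': 28.2} body {'foot': 10.0, 'ram': 23.3, 'head': 68.4, 'sleeve': 110.3} travel [0.0549 0.3105 0.0361] roll 0.48
0.48 0.02 tilt 24.1 az -87 bar {'bore': 7.7, 'foot': 31.8} body {'foot': 12.3, 'ram': 16.8, 'head': 94.2, 'sleeve': 79.3} travel [0.0806 0.32   0.0514] roll 0.48
0.45 0.035 tilt 22.6 az -87 bar {'bore': 5.0, 'foot': 31.6} body {'foot': 7.5, 'ram': 21.6, 'head': 106.5, 'sleeve': 66.0} travel [0.0922 0.3247 0.0587] roll 0.45
0.4 0.048 tilt 20.1 az -86 bar {'bore': 3.1, 'foot': 27.0} body {'foot': 5.6, 'ram': 30.7, 'head': 116.8, 'sleeve': 54.8} travel [0.1012 0.331  0.0649] roll 0.4
0.4 0.048 tilt 20.1 az -86 bar {'bore': -0.4, 'foot': 22.5} body {'foot': 5.2, 'ram': 30.6, 'head': 116.6, 'sleeve': 52.3} travel [0.1009 0.3359 0.0654] roll 0.4
```

{"fn": "play_rows", "kwargs": {
  "travel": [
    [-0.003, 0.046, -0.01],
    [-0.005, 0.092, -0.02],
    [-0.008, 0.138, -0.029],
    [0.014, 0.187, -0.015],
    [0.035, 0.235, 0.0],
    [0.038, 0.26, 0.01],
    [0.04, 0.28, 0.02],
    [0.042, 0.302, 0.028],
    [0.042, 0.302, 0.028],
    [0.042, 0.302, 0.028]
  ],
  "roll": [0.1, 0.2, 0.3, 0.4, 0.48, 0.48, 0.48, 0.48, 0.48, 0.48],
  "jaw": [255, 255, 255, 255, 255, 255, 255, 255, 255, 255]
}}

```text
time_s: 19.3
ee_pos: [0.5512, 0.0882, 0.2402]
tcp_rot: [140.3, 50.7, 142.9]
contact_force: [-0.2, -0.5, -4.5]
grip_width: 0.0169
finger_force: 108.9
```

```bash
python3 - <<'E'
from way import *
a,b=bot.capture("side"),bot.capture("top")
for n,c in(("a",a),("b",b)): pickle.dump(c,open(n+".pkl","wb"))
ref=R.from_quat(json.load(open("ref.json"))["q"]); bb=ref.inv().apply([0,0,1]); u=R0.apply(bb)
p=s['ee_pos']-.0187*z; N=p-.13*u; Tt=p+.07*u
print('u',u,'nose',N,'px',proj(a,[N,Tt,BORE]),proj(b,[N,Tt]))
ways([(.48,-.025,0,(0,0,0)),(.48,-.01,-.002,(0,0,0)),(.48,.02,.002,(0,0,0)),(.45,.035,.006,(0,0,0)),(.4,.048,.008,(0,0,0))],phinow=.48)
crop(a,150,60,120,130,4.6,"pics/p.png")
E
```

```text
[  8.48 -29.6  -58.57   0.21   1.16  26.92] [0.5512 0.0882 0.2402] rot [140.35  50.71 142.85] F [-0.2 -0.5 -4.5] grip 0.0169 108.9 t 19.3
u [ 0.03010212 -0.41069055  0.91127775] nose [0.53124952 0.13885173 0.13082096] px [[198.04069507 150.63353126]
 [203.11718628 108.28349501]
 [198.63105824 153.69081759]] [[170.08470963 202.63570595]
 [188.47404613 195.26120098]]
0.48 -0.025 tilt 24.3 az -86 bar {'bore': 9000.0, 'foot': 30.6} body {'foot': 11.6, 'ram': 29.4, 'head': 55.8, 'sleeve': 127.5} travel [-0.0074  0.0008 -0.0003] roll 0.0
0.48 -0.01 tilt 24.3 az -86 bar {'bore': 9000.0, 'foot': 28.8} body {'foot': 10.8, 'ram': 22.7, 'head': 67.0, 'sleeve': 110.2} travel [0.0079 0.0027 0.0078] roll 0.0
0.48 0.02 tilt 24.3 az -86 bar {'bore': 7.6, 'foot': 32.5} body {'foot': 11.7, 'ram': 16.6, 'head': 92.7, 'sleeve': 79.1} travel [ 0.0351 -0.0008  0.0233] roll 0.0
0.45 0.035 tilt 22.8 az -85 bar {'bore': 5.0, 'foot': 32.2} body {'foot': 6.8, 'ram': 21.1, 'head': 104.9, 'sleeve': 65.8} travel [ 0.0475 -0.0019  0.0306] roll -0.03
0.4 0.048 tilt 20.3 az -84 bar {'bore': 3.2, 'foot': 27.6} body {'foot': 5.2, 'ram': 29.7, 'head': 115.1, 'sleeve': 54.6} travel [ 0.0583 -0.0005  0.0369] roll -0.08
```

View pics/p.png

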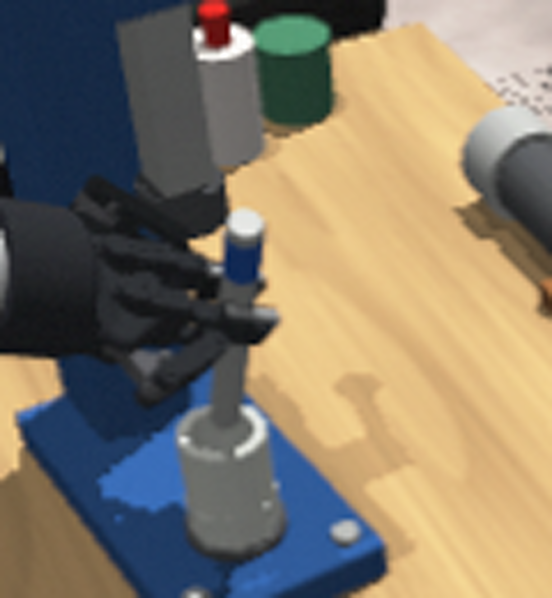

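The bar's top is at (245,228) and its nose sits over the rim centre at (222,432). Both match the prediction within 1–2 mm, so I'll insert at the slant.

{"fn": "play_rows", "kwargs": {
  "travel": [
    [0.008, 0.003, 0.008],
    [0.017, 0.0015, 0.013],
    [0.026, 0, 0.018],
    [0.035, -0.001, 0.023],
    [0.039, -0.001, 0.026],
    [0.043, -0.0015, 0.028],
    [0.0475, -0.002, 0.0306],
    [0.0475, -0.002, 0.0306],
    [0.0475, -0.002, 0.0306],
    [0.0475, -0.002, 0.0306]
  ],
  "roll": [0, 0, 0, 0, 0, -0.015, -0.03, -0.03, -0.03, -0.03],
  "jaw": [255, 255, 255, 255, 255, 255, 255, 255, 255, 255]
}}

```text
time_s: 20.4
ee_pos: [0.5548, 0.1093, 0.1906]
tcp_rot: [141.7, 51.9, 144.8]
contact_force: [0.8, 6.0, -4.7]
grip_width: 0.017
finger_force: 108.9
```

```bash
python3 - <<'E'
from way import *
ref=R.from_quat(json.load(open("ref.json"))["q"]); bb=ref.inv().apply([0,0,1]); u=R0.apply(bb)
p=s['ee_pos']-.0187*z; print('nose rel bore',p-.13*u-BORE,'u',u)
ways([(.45,.035,.006,(0,0,0)),(.42,.042,.007,(0,0,0)),(.38,.048,.007,(0,0,0)),(.3,.052,.006,(0,0,0)),(.2,.052,.003,(0,0,0)),(.1,.053,.001,(0,0,0)),(0,.053,0,(0,0,0))],phinow=.45)
E
```

```text
[ 12.24 -25.04 -63.63  -9.61  -2.1   27.07] [0.5548 0.1093 0.1906] rot [141.71  51.9  144.75] F [ 0.8  6.  -4.7] grip 0.017 108.9 t 20.4
nose rel bore [ 0.00099176  0.00898121 -0.03209017] u [ 0.02862702 -0.38804318  0.92119649]
0.45 0.035 tilt 22.9 az -86 bar {'bore': 5.0, 'foot': 32.4} body {'foot': 7.4, 'ram': 21.5, 'head': 105.6, 'sleeve': 65.7} travel [ 0.003  -0.0014 -0.    ] roll 0.0
0.42 0.042 tilt 21.4 az -85 bar {'bore': 3.8, 'foot': 29.4} body {'foot': 3.7, 'ram': 25.6, 'head': 111.0, 'sleeve': 59.7} travel [ 0.0089 -0.0001  0.0033] roll -0.03
0.38 0.048 tilt 19.4 az -85 bar {'bore': 4.0, 'foot': 24.3} body {'foot': 4.9, 'ram': 29.8, 'head': 115.5, 'sleeve': 54.7} travel [0.014  0.0026 0.0062] roll -0.07
0.3 0.052 tilt 15.4 az -83 bar {'bore': 5.0, 'foot': 14.6} body {'foot': 6.5, 'ram': 32.7, 'head': 118.4, 'sleeve': 52.6} travel [0.0176 0.0087 0.0078] roll -0.15
0.2 0.052 tilt 10.4 az -81 bar {'bore': 6.0, 'foot': 7.5} body {'foot': 8.8, 'ram': 33.3, 'head': 119.0, 'sleeve': 54.5} travel [0.0192 0.0182 0.0076] roll -0.25
0.1 0.053 tilt 5.4 az -78 bar {'bore': 6.1, 'foot': 6.9} body {'foot': 12.2, 'ram': 37.3, 'head': 122.0, 'sleeve': 55.8} travel [0.0223 0.0264 0.0078] roll -0.35
0 0.053 tilt 0.5 az 0 bar {'bore': 8.9, 'foot': 6.9} body {'foot': 12.7, 'ram': 38.9, 'head': 124.2, 'sleeve': 58.2} travel [0.0249 0.0333 0.0079] roll -0.45
```

```bash
python3 - <<'E'
from way import *
print(A, s['moment'])
ways([(.45,.035,.006,(0,0,0)),(.42,.042,.007,(0,0,0)),(.38,.048,.007,(0,0,0)),(.3,.052,.006,(0,0,0)),(.2,.052,.003,(0,0,0)),(.1,.053,.001,(0,0,0))],phinow=.45,off=np.array([0,.002,0]))
E
```

```text
[ 12.24 -25.04 -63.63  -9.61  -2.1   27.07] [0.5548 0.1093 0.1906] rot [141.71  51.9  144.75] F [ 0.8  6.  -4.7] grip 0.017 108.9 t 20.4
[[-0.504  0.356 -0.787]
 [ 0.055  0.922  0.382]
 [ 0.862  0.15  -0.484]] [0.59869208 1.34386921 0.80918841]
0.45 0.035 tilt 22.9 az -86 bar {'bore': 3.7, 'foot': 30.6} body {'foot': 5.8, 'ram': 20.8, 'head': 105.5, 'sleeve': 64.7} travel [0.0037 0.0004 0.0003] roll 0.0
0.42 0.042 tilt 21.4 az -85 bar {'bore': 2.9, 'foot': 27.6} body {'foot': 2.3, 'ram': 25.4, 'head': 110.9, 'sleeve': 58.7} travel [0.0096 0.0018 0.0036] roll -0.03
0.38 0.048 tilt 19.4 az -85 bar {'bore': 2.1, 'foot': 22.5} body {'foot': 4.9, 'ram': 29.7, 'head': 115.4, 'sleeve': 53.7} travel [0.0148 0.0044 0.0065] roll -0.07
0.3 0.052 tilt 15.4 az -83 bar {'bore': 3.0, 'foot': 13.3} body {'foot': 6.3, 'ram': 32.6, 'head': 118.2, 'sleeve': 51.8} travel [0.0183 0.0105 0.0081] roll -0.15
0.2 0.052 tilt 10.4 az -81 bar {'bore': 4.0, 'foot': 7.5} body {'foot': 9.1, 'ram': 33.2, 'head': 118.8, 'sleeve': 54.0} travel [0.0199 0.02   0.0079] roll -0.25
0.1 0.053 tilt 5.4 az -78 bar {'bore': 4.2, 'foot': 6.9} body {'foot': 12.3, 'ram': 37.4, 'head': 121.9, 'sleeve': 55.6} travel [0.023  0.0282 0.0081] roll -0.35
```

{"fn": "play_rows", "kwargs": {
  "travel": [
    [0.003, 0.002, 0.002],
    [0.0066, 0.003, 0.0036],
    [0.009, 0.0045, 0.005],
    [0.0118, 0.006, 0.0065],
    [0.0135, 0.0085, 0.007],
    [0.0153, 0.012, 0.008],
    [0.016, 0.015, 0.008],
    [0.0165, 0.018, 0.008],
    [0.017, 0.021, 0.008],
    [0.017, 0.021, 0.008]
  ],
  "roll": [-0.015, -0.03, -0.05, -0.07, -0.11, -0.15, -0.18, -0.22, -0.25, -0.25],
  "jaw": [255, 255, 255, 255, 255, 255, 255, 255, 255, 255]
}}

```text
time_s: 21.4
ee_pos: [0.5542, 0.1352, 0.1807]
tcp_rot: [160.3, 59.0, 167.0]
contact_force: [-0.3, -0.0, -4.9]
grip_width: 0.0172
finger_force: 108.9
```

```bash
python3 - <<'E'
from way import *
print(s['moment'])
ref=R.from_quat(json.load(open("ref.json"))["q"]); bb=ref.inv().apply([0,0,1]); u=R0.apply(bb)
p=s['ee_pos']-.0187*z; print('nose rel bore',p-.13*u-BORE,'u',u)
ways([(.2,.052,.003,(0,0,0)),(.1,.053,.001,(0,0,0)),(.0,.054,0,(0,0,0)),(.0,.062,0,(0,0,0)),(0,.082,0,(0,0,0))],phinow=.2,off=np.array([0,.001,0]))
a=bot.capture("side");pickle.dump(a,open("a.pkl","wb"));crop(a,150,60,120,130,4.6,"pics/q.png")
print(proj(a,[p+.07*u,BORE]))
E
```

```text
[ 17.04 -23.19 -64.11 -11.7   -6.43  15.04] [0.5542 0.1352 0.1807] rot [160.31  58.99 167.02] F [-0.3 -0.  -4.9] grip 0.0172 108.9 t 21.4
[-0.31866911  1.58275773  0.01505168]
nose rel bore [ 0.00048664  0.00736985 -0.05018415] u [ 0.02755924 -0.17614636  0.98397812]
0.2 0.052 tilt 10.3 az -81 bar {'bore': 5.1, 'foot': 7.4} body {'foot': 9.0, 'ram': 33.1, 'head': 118.7, 'sleeve': 54.3} travel [ 0.0023 -0.0002 -0.0004] roll 0.0
0.1 0.053 tilt 5.3 az -78 bar {'bore': 5.2, 'foot': 6.9} body {'foot': 12.2, 'ram': 37.3, 'head': 121.8, 'sleeve': 55.7} travel [ 0.0033  0.0085 -0.0001] roll -0.1
0.0 0.054 tilt 0.4 az 0 bar {'bore': 6.4, 'foot': 7.9} body {'foot': 13.2, 'ram': 39.7, 'head': 124.8, 'sleeve': 57.2} travel [0.0049 0.0158 0.0005] roll -0.2
0.0 0.062 tilt 0.4 az 0 bar {'bore': 0.9, 'foot': 15.9} body {'foot': 20.2, 'ram': 46.6, 'head': 131.8, 'sleeve': 49.2} travel [0.0118 0.0144 0.0044] roll -0.2
0 0.082 tilt 0.4 az 0 bar {'bore': 0.0, 'foot': 35.9} body {'foot': 37.8, 'ram': 64.1, 'head': 149.3, 'sleeve': 29.3} travel [0.0289 0.0109 0.0141] roll -0.2
[[197.52328477 114.40955356]
 [198.63105824 153.69081759]]
```

View pics/q.png

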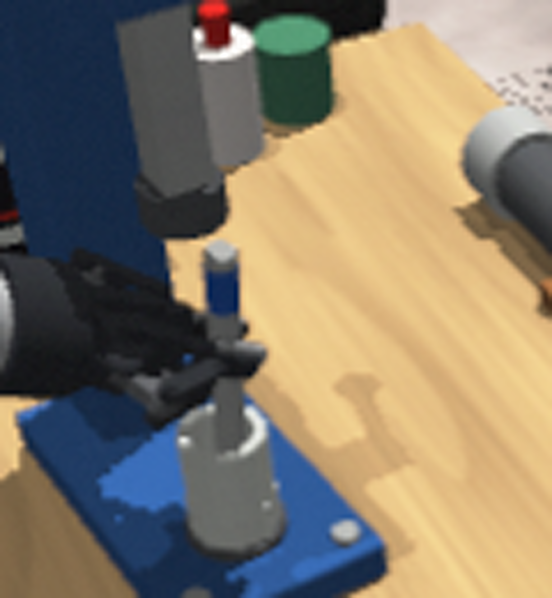

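{"fn": "play_rows", "kwargs": {
  "travel": [
    [0.0008, 0.002, 0],
    [0.0015, 0.004, 0],
    [0.002, 0.006, 0],
    [0.0025, 0.0085, 0],
    [0.003, 0.0105, 0],
    [0.0035, 0.0125, 0],
    [0.004, 0.014, 0],
    [0.0045, 0.0158, 0],
    [0.0045, 0.0158, 0],
    [0.0045, 0.0158, 0]
  ],
  "roll": [-0.025, -0.05, -0.075, -0.1, -0.125, -0.15, -0.175, -0.2, -0.2, -0.2],
  "jaw": [255, 255, 255, 255, 255, 255, 255, 255, 255, 255]
}}

```text
time_s: 22.45
ee_pos: [0.551, 0.1512, 0.1801]
tcp_rot: [179.9, 61.0, -170.4]
contact_force: [-0.3, -0.3, -5.8]
grip_width: 0.0174
finger_force: 108.8
```

```bash
python3 - <<'E'
from way import *
print(s['moment'])
ref=R.from_quat(json.load(open("ref.json"))["q"]); bb=ref.inv().apply([0,0,1]); u=R0.apply(bb)
p=s['ee_pos']-.0187*z; print('nose rel bore',p-.13*u-BORE,'u',u, 'down10',tool(s,[0,0,-.01]),A)
a,b=bot.capture("side"),bot.capture("top")
for n,c in(("a",a),("b",b)): pickle.dump(c,open(n+".pkl","wb"))
im=[cv2.resize(c["color"][y:y+h,x:x+w,::-1],None,fx=8,fy=8,interpolation=cv2.INTER_CUBIC) for c,x,y,w,h in((a,178,105,45,60),(b,145,180,45,60))]
cv2.imwrite("pics/r.png",np.hstack(im)); print(proj(a,[p+.07*u,BORE]),proj(b,[p+.07*u,BORE]))
E
```

```text
[ 19.98 -22.81 -64.   -11.83  -8.98   5.08] [0.551  0.1512 0.1801] rot [ 179.89   61.03 -170.42] F [-0.3 -0.3 -5.8] grip 0.0174 108.8 t 22.45
[-0.30927083  1.54822186 -0.02100208]
nose rel bore [ 8.73189133e-05  1.00818588e-03 -5.28608595e-02] u [ 0.00631556 -0.00405232  0.99997185] down10 [ 0.0087 -0.      0.0048] [[-0.478 -0.081 -0.875]
 [-0.168  0.986  0.001]
 [ 0.862  0.147 -0.484]]
[[191.95507278 109.30803159]
 [198.63105824 153.69081759]] [[158.1303871  198.07519838]
 [168.22873133 202.19453503]]
```

View pics/r.png

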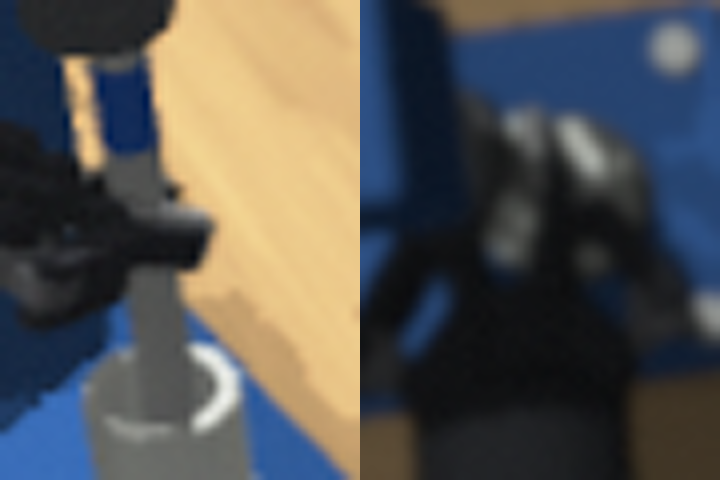

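{"fn": "play_rows", "kwargs": {
  "travel": [
    [0.0012, 0, 0.0007],
    [0.0024, 0, 0.0013],
    [0.0036, 0, 0.002],
    [0.0048, 0, 0.0026],
    [0.006, 0, 0.0033],
    [0.0072, 0, 0.004],
    [0.0084, 0, 0.0046],
    [0.0096, 0, 0.0053],
    [0.0104, 0, 0.0057],
    [0.0104, 0, 0.0057]
  ],
  "roll": [0, 0, 0, 0, 0, 0, 0, 0, 0, 0],
  "jaw": [255, 255, 255, 255, 255, 255, 255, 255, 255, 255]
}}

```text
time_s: 23.55
ee_pos: [0.5534, 0.1518, 0.1734]
tcp_rot: [179.8, 61.5, -170.6]
contact_force: [-3.4, -1.3, 8.6]
grip_width: 0.0174
finger_force: 109.2
```

```bash
python3 - <<'E'
from way import *
print(s['moment'])
ref=R.from_quat(json.load(open("ref.json"))["q"]); bb=ref.inv().apply([0,0,1]); u=R0.apply(bb)
p=s['ee_pos']-.0187*z; print('nose rel bore',p-.13*u-BORE,'u',u)
E
```

```text
[ 19.97 -21.72 -64.96 -14.38  -9.03   5.06] [0.5534 0.1518 0.1734] rot [ 179.78   61.53 -170.56] F [-3.4 -1.3  8.6] grip 0.0174 109.2 t 23.55
[-0.23946429  0.0580743  -0.13268173]
nose rel bore [ 0.00345962  0.00184471 -0.05969218] u [-0.00206216 -0.0064122   0.99997732]
```

{"fn": "play_rows", "kwargs": {
  "travel": [
    [-0.0026, 0, -0.0014],
    [-0.0016, -0.0004, -0.0032],
    [-0.0016, -0.0004, -0.0032],
    [-0.0003, -0.0004, -0.0025],
    [0.001, -0.0004, -0.0018],
    [0.0023, -0.0004, -0.0011],
    [0.0036, -0.0004, -0.0004],
    [0.0049, -0.0004, 0.0004],
    [0.0062, -0.0004, 0.0011],
    [0.0062, -0.0004, 0.0011]
  ],
  "roll": [0, 0, 0, 0, 0, 0, 0, 0, 0, 0],
  "jaw": [255, 255, 255, 255, 255, 255, 255, 255, 255, 255]
}}

```text
time_s: 24.55
ee_pos: [0.554, 0.1519, 0.1729]
tcp_rot: [179.6, 62.1, -170.7]
contact_force: [-5.3, -1.2, 23.0]
grip_width: 0.0173
finger_force: 109.7
```

```bash
cat > n.py <<'E'
from way import *
print(s['moment'].round(2))
ref=R.from_quat(json.load(open("ref.json"))["q"]); bb=ref.inv().apply([0,0,1]); u=R0.apply(bb)
p=s['ee_pos']-.0187*z; print('nose rel bore',(p-.13*u-BORE).round(4),'u',u.round(4))
E
python3 n.py
```

```text
[ 19.97 -21.5  -65.47 -15.65  -9.05   5.06] [0.554  0.1519 0.1729] rot [ 179.61   62.06 -170.73] F [-5.3 -1.2 23. ] grip 0.0173 109.7 t 24.55
[ 0.11 -2.04 -0.  ]
nose rel bore [ 0.0052  0.0023 -0.0603] u [-0.011  -0.0094  0.9999]
```

{"fn": "play_rows", "kwargs": {
  "travel": [
    [-0.005, 0, -0.003],
    [-0.01, 0, -0.0055],
    [-0.0149, 0, -0.0082],
    [-0.0129, 0.0002, -0.0117],
    [-0.0129, 0.0002, -0.0117],
    [-0.0129, 0.0002, -0.0117],
    [-0.011, 0.0002, -0.0107],
    [-0.0093, 0.0002, -0.0097],
    [-0.0076, 0.0002, -0.0088],
    [-0.0059, 0.0002, -0.0078]
  ],
  "roll": [0, 0, 0, 0, 0, 0, 0, 0, 0, 0],
  "jaw": [255, 255, 255, 255, 255, 255, 255, 255, 255, 255]
}}

```text
time_s: 25.55
ee_pos: [0.5472, 0.1504, 0.1755]
tcp_rot: [179.8, 61.5, -170.5]
contact_force: [-1.8, -0.5, 9.3]
grip_width: 0.0173
finger_force: 109.0
```

```bash
python3 n.py; python3 - <<'E'
from h import *
for n in("a","b"):
    o,d=ray(load(n),(198,154) if n=="a" else (168,202)); print(n,o.round(2),d.round(2))
E
```

```text
[ 20.13 -22.93 -65.15 -13.27  -9.17   5.14] [0.5472 0.1504 0.1755] rot [ 179.81   61.46 -170.54] F [-1.8 -0.5  9.3] grip 0.0173 109.0 t 25.55
[-0.13 -0.27 -0.03]
nose rel bore [-0.0029  0.0004 -0.0576] u [-9.e-04 -6.e-03  1.e+00]
a [ 0.32 -0.66  0.78] [ 0.2   0.77 -0.64]
b [ 0.43 -0.13  1.58] [ 0.07  0.19 -1.  ]
```

```bash
cat > fit.py <<'E'
from h import *
def score(c,x,y,rs,z=.112):
    g=cv2.GaussianBlur(c["color"].astype(np.float32).mean(2),(0,0),.8)
    gm=np.hypot(cv2.Sobel(g,cv2.CV_32F,1,0),cv2.Sobel(g,cv2.CV_32F,0,1)); a=np.linspace(0,2*np.pi,90)
    t=0
    for r in rs:
        q=proj(c,np.c_[x+r*np.cos(a),y+r*np.sin(a),0*a+z]).astype(np.float32)
        t+=cv2.remap(gm,q[:,:1],q[:,1:],cv2.INTER_LINEAR).mean()
    return t
def grid(c,rs):
    X=np.arange(.524,.5445,.001);Y=np.arange(.138,.1605,.001)
    S=np.array([[score(c,x,y,rs) for y in Y] for x in X]); o=np.argsort(S.ravel())[::-1][:4]
    return [(X[i//len(Y)].round(3),Y[i%len(Y)].round(3),round(float(S.ravel()[i]))) for i in o]
E
python3 - <<'E'
from fit import *
s,t=load("side"),load("top")
for rs in((.021,),(.028,),(.021,.028)): print(rs,grid(s,rs),grid(t,rs))
im=cv2.resize(s["color"][135:185,180:220,::-1],None,fx=12,fy=12,interpolation=cv2.INTER_CUBIC)
im2=im.copy()
a=np.linspace(0,2*np.pi,200)
for dy,col in((0,(0,0,255)),(.005,(0,255,0))):
  for r in(.021,.028):
    q=proj(s,np.c_[.534+r*np.cos(a),.148+dy+r*np.sin(a),0*a+.112]); q=((q-[180,135]+.5)*12-.5).astype(int)
    cv2.polylines(im2,[q.reshape(-1,1,2)],True,col,1)
cv2.imwrite("pics/o.png",cv2.resize(np.hstack([im[:,:390],im2[:,:390]]),(780,600)))
E
```

```text
(0.021,) [(np.float64(0.531), np.float64(0.152), 198), (np.float64(0.531), np.float64(0.151), 197), (np.float64(0.53), np.float64(0.152), 197), (np.float64(0.53), np.float64(0.151), 196)] [(np.float64(0.541), np.float64(0.147), 159), (np.float64(0.54), np.float64(0.147), 158), (np.float64(0.54), np.float64(0.146), 158), (np.float64(0.541), np.float64(0.148), 158)]
(0.028,) [(np.float64(0.532), np.float64(0.152), 200), (np.float64(0.533), np.float64(0.152), 199), (np.float64(0.532), np.float64(0.151), 199), (np.float64(0.533), np.float64(0.151), 198)] [(np.float64(0.532), np.float64(0.152), 148), (np.float64(0.532), np.float64(0.153), 147), (np.float64(0.533), np.float64(0.152), 146), (np.float64(0.531), np.float64(0.152), 146)]
(0.021, 0.028) [(np.float64(0.532), np.float64(0.152), 394), (np.float64(0.532), np.float64(0.151), 393), (np.float64(0.531), np.float64(0.151), 389), (np.float64(0.532), np.float64(0.153), 388)] [(np.float64(0.531), np.float64(0.146), 263), (np.float64(0.531), np.float64(0.145), 263), (np.float64(0.532), np.float64(0.146), 262), (np.float64(0.531), np.float64(0.147), 261)]
```

View pics/o.png

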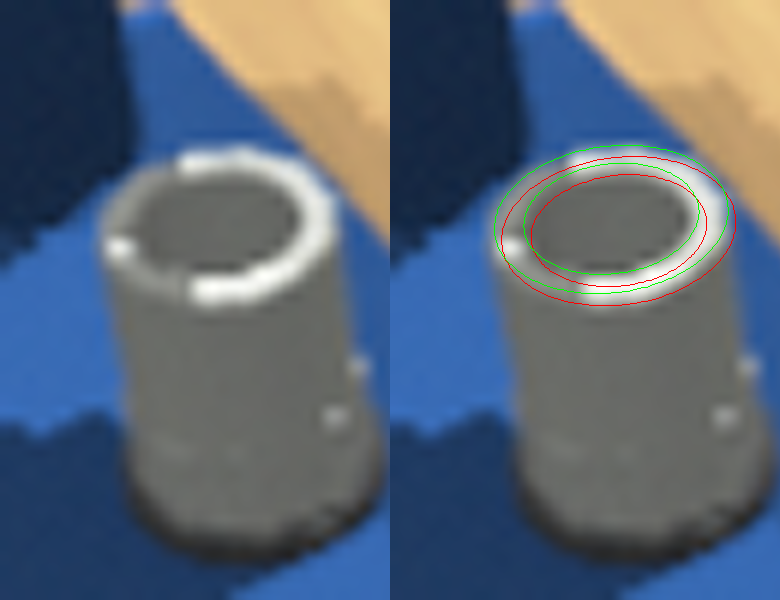

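The rim overlay shows the outer rim spanning columns 100–337 and rows 147–303. It lies between the two test ellipses, so the bore is at about (0.532, 0.1515), which is 3 mm further in +y than I assumed. I'll shift and lower again.

{"fn": "play_rows", "kwargs": {
  "travel": [
    [-0.003, 0, -0.0017],
    [-0.0061, 0, -0.0034],
    [-0.0067, 0.003, -0.0022],
    [-0.0067, 0.003, -0.0022],
    [-0.005, 0.003, -0.0012],
    [-0.0032, 0.003, -0.0003],
    [-0.0015, 0.003, 0.0007],
    [0.0003, 0.003, 0.0017],
    [0.002, 0.003, 0.0026],
    [0.0038, 0.003, 0.0036]
  ],
  "roll": [0, 0, 0, 0, 0, 0, 0, 0, 0, 0],
  "jaw": [255, 255, 255, 255, 255, 255, 255, 255, 255, 255]
}}

```text
time_s: 26.55
ee_pos: [0.549, 0.1539, 0.1726]
tcp_rot: [179.7, 61.7, -170.6]
contact_force: [-3.2, -1.7, 13.8]
grip_width: 0.0172
finger_force: 109.0
```

```bash
sed -i 's/BORE=np.array(\[.534,.148,.112\])/BORE=np.array([.532,.1515,.112])/' plan.py; python3 n.py; python3 -c "from st import *;print(A)"
```

```text
[ 20.63 -22.16 -65.42 -14.48  -9.62   5.39] [0.549  0.1539 0.1726] rot [ 179.73   61.66 -170.63] F [-3.2 -1.7 13.8] grip 0.0172 109.0 t 26.55
[-0.15 -0.58 -0.17]
nose rel bore [ 0.0013  0.0006 -0.0605] u [-0.0044 -0.0072  1.    ]
[ 20.63 -22.16 -65.42 -14.48  -9.62   5.39] [0.549  0.1539 0.1726] rot [ 179.73   61.66 -170.63] F [-3.2 -1.7 13.8] grip 0.0172 109.0 t 26.55
[[-0.468 -0.077 -0.88 ]
 [-0.167  0.986  0.002]
 [ 0.868  0.148 -0.475]]
```

{"fn": "play_rows", "kwargs": {
  "travel": [
    [-0.0057, 0, -0.0031],
    [-0.0114, 0, -0.0062],
    [-0.0125, 0.0024, -0.0041],
    [-0.0125, 0.0024, -0.0041],
    [-0.0125, 0.0024, -0.0041],
    [-0.0109, 0.0024, -0.0032],
    [-0.0093, 0.0024, -0.0024],
    [-0.0077, 0.0024, -0.0015],
    [-0.0061, 0.0024, -0.0006],
    [-0.0046, 0.0024, 0.0002]
  ],
  "roll": [0, 0, 0, 0, 0, 0, 0, 0, 0, 0],
  "jaw": [255, 255, 255, 255, 255, 255, 255, 255, 255, 255]
}}

```text
time_s: 27.55
ee_pos: [0.5478, 0.1559, 0.1697]
tcp_rot: [179.9, 61.0, -170.4]
contact_force: [-0.4, -0.0, -3.1]
grip_width: 0.017
finger_force: 108.9
```

```bash
python3 n.py; python3 - <<'E'
from h import *
from cell import bot
a=bot.capture("side"); pickle.dump(a,open("a.pkl","wb"))
g=cv2.GaussianBlur(a["color"].astype(np.float32),(0,0),.6)
# intensity rows just above/at the rim
for v in(142,146,150): print(v,[int(x) for x in g[v,184:216].mean(1)],'at 184..')
print('ref rim px',proj(a,[[.532,.1515,.112]]), [proj(a,[[.532+dx,.1515+dy,.112]])[0].round(2) for dx,dy in((.004,0),(0,.004))])
E
```

```text
[ 20.98 -22.   -65.1  -13.63  -9.86   5.58] [0.5478 0.1559 0.1697] rot [ 179.9    61.01 -170.42] F [-0.4 -0.  -3.1] grip 0.017 108.9 t 27.55
[-0.3   1.59 -0.06]
nose rel bore [-0.0012  0.0021 -0.0632] u [ 0.0066 -0.0039  1.    ]
142 [29, 29, 28, 25, 23, 21, 23, 27, 49, 71, 79, 80, 80, 80, 82, 97, 123, 149, 161, 163, 163, 164, 161, 159, 164, 174, 183, 188, 189, 190, 191, 192] at 184..
146 [31, 27, 25, 25, 29, 34, 41, 59, 78, 85, 84, 83, 83, 82, 83, 89, 103, 107, 106, 111, 126, 142, 150, 152, 156, 157, 158, 160, 165, 175, 183, 186] at 184..
150 [43, 44, 45, 52, 71, 84, 98, 112, 120, 106, 90, 86, 84, 83, 83, 84, 99, 117, 138, 167, 202, 212, 185, 148, 138, 147, 154, 156, 155, 155, 156, 164] at 184..
ref rim px [[197.54719479 153.21277491]] [array([198.85, 152.8 ]), array([197.06, 152.43])]
```

{"fn": "play_rows", "kwargs": {
  "travel": [
    [0.0013, 0, 0.0007],
    [0.0026, 0, 0.0014],
    [0.0039, 0, 0.0022],
    [0.0052, 0, 0.0029],
    [0.0065, 0, 0.0036],
    [0.0078, 0, 0.0043],
    [0.0091, 0, 0.005],
    [0.0104, 0, 0.0058],
    [0.0117, 0, 0.0065],
    [0.013, 0, 0.0072]
  ],
  "roll": [0, 0, 0, 0, 0, 0, 0, 0, 0, 0],
  "jaw": [255, 255, 255, 255, 255, 255, 255, 255, 255, 255]
}}

```text
time_s: 28.6
ee_pos: [0.5479, 0.156, 0.1551]
tcp_rot: [179.9, 61.0, -170.4]
contact_force: [1.3, 2.1, -3.0]
grip_width: 0.017
finger_force: 109.3
```

```bash
python3 n.py
```

```text
[ 20.99 -20.39 -66.55 -16.71  -9.86   5.59] [0.5479 0.156  0.1551] rot [ 179.88   61.03 -170.43] F [ 1.3  2.1 -3. ] grip 0.017 109.3 t 28.6
[0.12 1.08 0.23]
nose rel bore [-0.0011  0.0023 -0.0779] u [ 0.0064 -0.0041  1.    ]
```

{"fn": "play_rows", "kwargs": {
  "travel": [
    [0.0009, 0, 0.0005],
    [0.0017, 0, 0.001],
    [0.0026, 0, 0.0014],
    [0.0035, 0, 0.0019],
    [0.0044, 0, 0.0024],
    [0.0052, 0, 0.0029],
    [0.0061, 0, 0.0034],
    [0.007, 0, 0.0038],
    [0.0078, 0, 0.0043],
    [0.0078, 0, 0.0043]
  ],
  "roll": [0, 0, 0, 0, 0, 0, 0, 0, 0, 0],
  "jaw": [255, 255, 255, 255, 255, 255, 255, 255, 255, 255]
}}

```text
time_s: 29.6
ee_pos: [0.5486, 0.156, 0.1478]
tcp_rot: [179.9, 61.2, -170.5]
contact_force: [0.8, 0.6, 2.3]
grip_width: 0.0174
finger_force: 108.9
```

```bash
python3 n.py
```

```text
[ 20.98 -19.37 -67.33 -18.67  -9.9    5.58] [0.5486 0.156  0.1478] rot [ 179.87   61.18 -170.47] F [0.8 0.6 2.3] grip 0.0174 108.9 t 29.6
[0.12 0.42 0.12]
nose rel bore [-0.      0.0024 -0.0852] u [ 0.0038 -0.0046  1.    ]
```

{"fn": "play_rows", "kwargs": {
  "travel": [
    [0.0009, 0, 0.0005],
    [0.0013, 0, 0.0007],
    [0.0013, 0, 0.0007],
    [0, 0, 0],
    [0, 0, 0],
    [0, 0, 0],
    [0, 0, 0],
    [0, 0, 0],
    [0, 0, 0],
    [0, 0, 0]
  ],
  "roll": [0, 0, 0, 0, 0, 0, 0, 0, 0, 0],
  "jaw": [255, 255, 255, 240, 200, 150, 100, 50, 0, 0]
}}

```text
time_s: 30.6
ee_pos: [0.5477, 0.1558, 0.1459]
tcp_rot: [179.9, 61.0, -170.4]
contact_force: [-0.5, -0.7, -0.2]
grip_width: 0.0852
finger_force: 0.0
```

```bash
python3 n.py
```

```text
[ 20.99 -19.33 -67.42 -18.59  -9.87   5.58] [0.5477 0.1558 0.1459] rot [ 179.92   60.99 -170.41] F [-0.5 -0.7 -0.2] grip 0.0852 0.0 t 30.6
[-0.09  0.83  0.01]
nose rel bore [-0.0014  0.002  -0.0871] u [ 0.007  -0.0037  1.    ]
```

Released. Now I'll retreat straight back along the tool axis.

{"fn": "play_rows", "kwargs": {
  "travel": [
    [0, 0, -0.015],
    [0, 0, -0.035],
    [0, 0, -0.06],
    [0, 0, -0.085],
    [0, 0, -0.11],
    [0, 0, -0.135],
    [0, 0, -0.15],
    [0, 0, -0.15],
    [0, 0, -0.15],
    [0, 0, -0.15]
  ],
  "roll": [0, 0, 0, 0, 0, 0, 0, 0, 0, 0],
  "jaw": [0, 0, 0, 0, 0, 0, 0, 0, 0, 0]
}}

```text
time_s: 31.6
ee_pos: [0.4187, 0.1338, 0.2181]
tcp_rot: [179.9, 61.0, -170.4]
contact_force: [-0.1, -0.1, 0.2]
grip_width: 0.0857
finger_force: 0.0
```

```bash
python3 - <<'E'
from st import *
a=bot.capture("side")
# blue band / bar above the sleeve: bar lateral edges and top row
g=a["color"].astype(int)
print('pred top px for home, and 10mm high',proj(a,[[.534,.154,.230],[.534,.154,.240],[.534,.154,.112]]).round(1))
for v in range(112,140,3): print(v,[tuple(int(k) for k in g[v,u]) for u in range(184,206,3)])
E
```

```text
[ 28.86 -47.93 -65.83  12.54 -16.71   9.62] [0.4187 0.1338 0.2181] rot [ 179.94   60.97 -170.4 ] F [-0.1 -0.1  0.2] grip 0.0857 0.0 t 31.6
pred top px for home, and 10mm high [[192.2 117.9]
 [191.7 114.7]
 [197.9 152.5]]
112 [(26, 42, 68), (182, 150, 106), (181, 148, 105), (232, 196, 135), (239, 206, 142), (235, 200, 138), (238, 204, 141), (237, 202, 140)]
115 [(22, 41, 67), (221, 181, 126), (229, 191, 132), (232, 197, 135), (240, 208, 143), (238, 206, 142), (236, 203, 139), (239, 206, 141)]
118 [(21, 40, 68), (176, 145, 106), (137, 120, 97), (95, 91, 85), (222, 183, 128), (240, 209, 144), (236, 200, 138), (237, 203, 141)]
121 [(23, 42, 69), (135, 120, 106), (83, 83, 82), (85, 86, 85), (143, 123, 100), (238, 205, 142), (239, 206, 141), (235, 200, 137)]
124 [(21, 39, 68), (78, 79, 84), (27, 46, 85), (27, 47, 87), (57, 65, 89), (232, 196, 134), (241, 212, 145), (237, 205, 141)]
127 [(22, 41, 68), (24, 41, 70), (83, 80, 95), (17, 42, 87), (16, 42, 84), (227, 190, 129), (234, 198, 135), (241, 211, 146)]
130 [(23, 42, 69), (23, 40, 68), (159, 132, 108), (20, 44, 89), (17, 41, 84), (231, 194, 133), (231, 195, 132), (238, 203, 139)]
133 [(21, 40, 68), (23, 41, 69), (175, 147, 113), (31, 51, 86), (62, 68, 82), (229, 192, 132), (230, 193, 132), (233, 199, 135)]
136 [(23, 41, 68), (24, 42, 68), (72, 100, 154), (81, 82, 81), (81, 81, 81), (209, 170, 122), (229, 192, 133), (227, 187, 129)]
139 [(26, 43, 70), (21, 40, 69), (31, 61, 104), (80, 81, 80), (81, 83, 81), (194, 160, 115), (227, 189, 130), (230, 193, 133)]
```

```bash
python3 -c "
from cell import bot
print(bot.close_job())"
```

```text
the job is handed in; nothing more can be done
None
```

The long driver is standing nose down in the press bore, upright, released and seated as far as the force readings and the last side image show; I handed the job in at about 31.6 s, and no verdict came back.

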